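# Nest the seedling pots and shut the cage

### The job

Tidy the loose seedling pots away into the little mesh cage on the bench: stand the pot with the weighted foot (it looks like the others, so feel which one is heaviest) upright in the saucer on the cage floor, then nest all the other pots upright into it as one stack, each fully seated in the one below. When the whole stack stands, push the cage's gate shut until it clicks home on its catch. Leave the tin, the jar and the brush alone.

Things in the scene. Friction and masses are not known exactly. Their poses are not given: they have to be found in the camera images.
- pot_a: terracotta-coloured shallow seedling pot 50 mm high; body tapers out from 45 mm diameter at the foot to 52 mm at 24 mm height, above it a straight collar, 66 mm outside, 3 mm wall, up to the rim. Origin: centre of the underside, z towards the mouth. Seated in another, its origin is 26 mm higher. Weighs 60 to 100 g; exactly one of those present 400 to 500 g. May be absent
- pot_b: terracotta-coloured shallow seedling pot 50 mm high; body tapers out from 45 mm diameter at the foot to 52 mm at 24 mm height, above it a straight collar, 66 mm outside, 3 mm wall, up to the rim. Origin: centre of the underside, z towards the mouth. Seated in another, its origin is 26 mm higher. Weighs 60 to 100 g; exactly one of those present 400 to 500 g. May be absent
- pot_c: terracotta-coloured shallow seedling pot 50 mm high; body tapers out from 45 mm diameter at the foot to 52 mm at 24 mm height, above it a straight collar, 66 mm outside, 3 mm wall, up to the rim. Origin: centre of the underside, z towards the mouth. Seated in another, its origin is 26 mm higher. Weighs 60 to 100 g; exactly one of those present 400 to 500 g. May be absent
- pot_d: terracotta-coloured shallow seedling pot 50 mm high; body tapers out from 45 mm diameter at the foot to 52 mm at 24 mm height, above it a straight collar, 66 mm outside, 3 mm wall, up to the rim. Origin: centre of the underside, z towards the mouth. Seated in another, its origin is 26 mm higher. Weighs 60 to 100 g; exactly one of those present 400 to 500 g. May be absent
- pot_e: terracotta-coloured shallow seedling pot 50 mm high; body tapers out from 45 mm diameter at the foot to 52 mm at 24 mm height, above it a straight collar, 66 mm outside, 3 mm wall, up to the rim. Origin: centre of the underside, z towards the mouth. Seated in another, its origin is 26 mm higher. Weighs 60 to 100 g; exactly one of those present 400 to 500 g. May be absent
- pot_f: terracotta-coloured shallow seedling pot 50 mm high; body tapers out from 45 mm diameter at the foot to 52 mm at 24 mm height, above it a straight collar, 66 mm outside, 3 mm wall, up to the rim. Origin: centre of the underside, z towards the mouth. Seated in another, its origin is 26 mm higher. Weighs 60 to 100 g; exactly one of those present 400 to 500 g. May be absent
- cage: fixed bench cage of blue frame and steel mesh, open at the top, 200 x 200 mm, walls 80 mm high on three sides, inside 192 mm wide. Origin: centre of its underside on the bench; its own -x is the open front side where the gate hangs, z up
- saucer (a point): centre of the shallow saucer fixed in the middle of the cage floor, on its inner floor (6 mm above the bench), where the bottom pot's underside stands; inner diameter 58 mm, lip 6 mm high above that floor, 68 mm outside
- gate (a joint): gate angle in rad: 0 shut, growing as it swings outwards (to 1.4). Grey sheet panel with blue edges, 172 mm wide, 10 mm thick (14 at the edges), top 80 mm above the bench; stays where left. A sprung roller at the jamb stops a light push at about 0.07; about 8 N near the free edge clicks it past, and it is then held home (under 0.02)
- gate_hinge (a point): point on the gate's upright hinge line, 40 mm above the bench, in the gate's mid-plane. The frame turns with the gate: its -y points along the gate from hinge to free edge, its -x out of the gate's outer face (away from the cage)
- gate_edge (a point): point 1 mm above the top of the gate, near its free edge, 176 mm from the hinge line, in the mid-plane (axes as gate_hinge)
- tin: metal tin, 72 mm diameter, 85 mm high, bystander; origin: centre of underside
- jar: amber jar with a steel cap, 60 mm diameter, 90 mm high, bystander; origin: centre of underside
- brush: brush lying on the bench, bystander; origin under its middle
There are look-alikes about, which are no part of the job. Leave any green look-alike of the pot_c alone. Leave any turquoise look-alike of the pot_a alone.

How it is judged:
On the way, in this order (a step that is already met when the one before it is completed fails the run):
1. the weighted pot, alone and let go, stands upright in the saucer (its weight bears on the cage) (((horizontal distance between pot_a and saucer below 0.016 m and angle between pot_a's own z axis and vertical below 0.12 rad and z of pot_a in the frame of saucer between -0.006 and 0.006 m and contact force between pot_a and cage above 2.5 N and contact force between pot_a and the fingers below 0.1 N) or (horizontal distance between pot_b and saucer below 0.016 m and angle between pot_b's own z axis and vertical below 0.12 rad and z of pot_b in the frame of saucer between -0.006 and 0.006 m and contact force between pot_b and cage above 2.5 N and contact force between pot_b and the fingers below 0.1 N) or (horizontal distance between pot_c and saucer below 0.016 m and angle between pot_c's own z axis and vertical below 0.12 rad and z of pot_c in the frame of saucer between -0.006 and 0.006 m and contact force between pot_c and cage above 2.5 N and contact force between pot_c and the fingers below 0.1 N) or (horizontal distance between pot_d and saucer below 0.016 m and angle between pot_d's own z axis and vertical below 0.12 rad and z of pot_d in the frame of saucer between -0.006 and 0.006 m and contact force between pot_d and cage above 2.5 N and contact force between pot_d and the fingers below 0.1 N) or (horizontal distance between pot_e and saucer below 0.016 m and angle between pot_e's own z axis and vertical below 0.12 rad and z of pot_e in the frame of saucer between -0.006 and 0.006 m and contact force between pot_e and cage above 2.5 N and contact force between pot_e and the fingers below 0.1 N) or (horizontal distance between pot_f and saucer below 0.016 m and angle between pot_f's own z axis and vertical below 0.12 rad and z of pot_f in the frame of saucer between -0.006 and 0.006 m and contact force between pot_f and cage above 2.5 N and contact force between pot_f and the fingers below 0.1 N)) and (horizontal distance between pot_a and saucer above 0.05 m or z of pot_a in the frame of saucer below 0.006 m) and (horizontal distance between pot_b and saucer above 0.05 m or z of pot_b in the frame of saucer below 0.006 m) and (horizontal distance between pot_c and saucer above 0.05 m or z of pot_c in the frame of saucer below 0.006 m) and (horizontal distance between pot_d and saucer above 0.05 m or z of pot_d in the frame of saucer below 0.006 m) and (horizontal distance between pot_e and saucer above 0.05 m or z of pot_e in the frame of saucer below 0.006 m) and (horizontal distance between pot_f and saucer above 0.05 m or z of pot_f in the frame of saucer below 0.006 m)), for 0.2 s.
2. all the other pots are nested upright and fully seated in one stack on it (horizontal distance between each of pot_a, pot_b, pot_c, pot_d, pot_e, pot_f and saucer below 0.02 m and angle between each of pot_a, pot_b, pot_c, pot_d, pot_e, pot_f's own z axis and vertical below 0.12 rad and (z of pot_a in the frame of saucer between -0.006 and 0.006 m or z of pot_a in the frame of saucer between 0.02 and 0.032 m or z of pot_a in the frame of saucer between 0.046 and 0.058 m or z of pot_a in the frame of saucer between 0.072 and 0.084 m or z of pot_a in the frame of saucer between 0.098 and 0.11 m or z of pot_a in the frame of saucer between 0.124 and 0.136 m) and (z of pot_b in the frame of saucer between -0.006 and 0.006 m or z of pot_b in the frame of saucer between 0.02 and 0.032 m or z of pot_b in the frame of saucer between 0.046 and 0.058 m or z of pot_b in the frame of saucer between 0.072 and 0.084 m or z of pot_b in the frame of saucer between 0.098 and 0.11 m or z of pot_b in the frame of saucer between 0.124 and 0.136 m) and (z of pot_c in the frame of saucer between -0.006 and 0.006 m or z of pot_c in the frame of saucer between 0.02 and 0.032 m or z of pot_c in the frame of saucer between 0.046 and 0.058 m or z of pot_c in the frame of saucer between 0.072 and 0.084 m or z of pot_c in the frame of saucer between 0.098 and 0.11 m or z of pot_c in the frame of saucer between 0.124 and 0.136 m) and (z of pot_d in the frame of saucer between -0.006 and 0.006 m or z of pot_d in the frame of saucer between 0.02 and 0.032 m or z of pot_d in the frame of saucer between 0.046 and 0.058 m or z of pot_d in the frame of saucer between 0.072 and 0.084 m or z of pot_d in the frame of saucer between 0.098 and 0.11 m or z of pot_d in the frame of saucer between 0.124 and 0.136 m) and (z of pot_e in the frame of saucer between -0.006 and 0.006 m or z of pot_e in the frame of saucer between 0.02 and 0.032 m or z of pot_e in the frame of saucer between 0.046 and 0.058 m or z of pot_e in the frame of saucer between 0.072 and 0.084 m or z of pot_e in the frame of saucer between 0.098 and 0.11 m or z of pot_e in the frame of saucer between 0.124 and 0.136 m) and (z of pot_f in the frame of saucer between -0.006 and 0.006 m or z of pot_f in the frame of saucer between 0.02 and 0.032 m or z of pot_f in the frame of saucer between 0.046 and 0.058 m or z of pot_f in the frame of saucer between 0.072 and 0.084 m or z of pot_f in the frame of saucer between 0.098 and 0.11 m or z of pot_f in the frame of saucer between 0.124 and 0.136 m) and linear speed of each of pot_a, pot_b, pot_c, pot_d, pot_e, pot_f below 0.03 m/s), for 0.3 s.
3. the gate is pushed shut, home on its catch (value of joint gate below 0.025 rad), for 0.2 s.
At the end, for the whole second after the job is handed in: All pots present stand in one stack on the saucer, nested and seated (axes within 20 mm of the saucer's centre, heights within 6 mm of whole 26 mm steps, upright within 0.12 rad), at rest, the gate on its catch (under 0.025 rad) (all of step 2 and value of joint gate below 0.025 rad); the robot touches nothing.
It fails at once if the tin is moved more than 30 mm (distance of tin from where it was at the start of the episode above 0.03 m).
It fails at once if the jar is moved more than 30 mm (distance of jar from where it was at the start of the episode above 0.03 m).
It fails at once if the brush is moved more than 30 mm (distance of brush from where it was at the start of the episode above 0.03 m).
Of pot_b, pot_d, pot_e, pot_f only 2 to 4 are there at a start; the rules pass over those that are not, and their reading is None.
At some moment in a run one of pot_b, pot_d, pot_e, pot_f may be knocked a few centimetres aside while the robot is not near it.
It also fails if it takes over 210 s, if anything falls off the work surface, if the arm or the gripper's body presses on something with over 40 N, if the wrist force passes 120 N, or if a joint passes its speed limit or range.

### The arm

A 7-joint arm with a two-finger parallel gripper is mounted at the origin on the work surface. World frame = base frame: x ahead of the robot, y to its left, z up, the work surface at z = 0. Lengths are in m, angles in rad, forces in N, time in s.
With the tool pointing down it reaches from about 0.4 to 0.85 m from the base axis. Payload 10.4 kg.
Tool frame: the origin (TCP) lies at the very end of the fingers, on their centre line; the grasp point (between the pads) lies 19 mm behind it; z points along the fingers, y is the direction in which the jaws open and shut (so a half turn about z gives the same grasp; the last joint's range is limited). The gripper opens to 85 mm and grips with 20 to 120 N. Pads are 22 mm wide; open, the fingers measure 114 mm over their backs; the gripper's body (76 mm by 85 mm) begins 54 mm behind the grasp point. The pads swing forward as they close: fully open they stand 13 mm farther back than shut.
Start: joints at [-0.023, 0.332, -0.065, 1.46, 0.022, 1.35, -0.088], TCP at [0.625, 0, 0.231] pointing down, gripper open.
Joint ranges: [-2.6, 2.6], [-0.5, 2.12], [-1.47, 1.34], [0.16, 2.42], [-1.27, 4.41], [0.06, 2.06], [-2.6, 2.6]. Speed limits (rad/s): [2.22, 2.22, 2.79, 2.79, 3.14, 3.14, 3.14].

### API

Orientations are given as a unit quaternion [x, y, z, w].
In Python, from workcell import get_obs, camera, camera_info, hand_in gives the robot as it stands.
- The arm moves only by the tool move_arm, never from a script. Its argument "moves" is a list of rows, each a list of 3 entries, a list of its own where there are three numbers: the shift along the tool's x, y, z in units of 25 mm (1.0 is 25 mm), then the turn, a rotation vector about the tool's x, y, z in degrees, then the opening, from 0 (shut) to 1 (fully open). A call has 1 to 5 rows; each row shifts and turns the commanded pose from where the row before left it, along the tool's axes as they then stand; what a row does not reach is not made up. A row lasts 1/8 s, in which the tool goes at most 62.5 mm and 10.7 degrees, less where a joint would pass 70% of its speed; a pose out of reach is approached as far as the arm can. A call is refused whole if a number of a shift passes 1 or a number of a turn 10.7, either way. A call with a gripper value outside its range is refused whole. The fingers move at their own pace and stop on an object; "squeeze" is the grip in N (left out, the last holds). Time passes only in rows, so rows that do not move let the fingers close. It gives the time, the measured TCP pose, the force and the opening at its end, in the units of the state.
- get_obs(): the state, without advancing time (a new reading comes with each control period).
- camera(name): name is "scene" or "side" or "wrist"; returns the picture (420x560x3 uint8, red, green, blue); there is no depth.
- camera_info(name): a dict with "fx", "fy", "cx", "cy" (pixels), "origin" and "rotation" of the camera in the world. Camera axes: x right, y down, z forward; pixel columns grow to the right and rows downward; lengths in m; the calibration is good to about 2 mm. A picture is of the moment at which its call begins: read the wrist's pose just before it. camera_info takes no time and is no camera call; for the wrist camera it gives the pose at the moment of the call.
- hand_in(): hands the job in, once; it reports no verdict.
The state is a dict: "clock": time; "joint_pos": joint angles; "joint_velocities": joint speeds; "tau": joint torques, N m; "position": TCP position; "ee_rot": TCP orientation; "ft_force": force on the tool from outside, world axes, zero at the start; "torque": the same for the moment, N m; "grip_width": opening from 0.0 (shut) to 1.0 (fully open).
Only numpy, scipy, OpenCV 4.12 (cv2) and the standard library are available. Lean on these libraries where they do the work, as an engineer would, in place of code of your own. Each camera call takes 0.05 s, during which the arm holds its last target. There are 200 camera calls.

## Working session

There is one attempt and no reset: what is moved stays moved. The work goes in short steps, Python scripts to look and compute and a tool call to move; the robot and the scene stay as the last step left them, time stands still between calls to the robot, and variables do not carry over. Pictures are saved under pics/ and viewed, about 12 in all and at most 16, crops included, and the job is handed in when it is done.

Besides the shell and the picture viewer there is one more tool, called after "Call:" as name(argument=value, ...), one argument or row to a line, values as JSON. move_arm: Moves the arm, as the interface text tells. Its arguments: {"type":"object","properties":{"moves":{"type":"array","items":{"type":"array"}},"squeeze":{"type":"number"}},"required":["moves"]}

```bash
ls; mkdir -p pics; python3 - <<'E'
from workcell import *
import cv2
print(get_obs())
for n in("scene","side","wrist"):
    i=camera_info(n);print(n,i)
    cv2.imwrite(f"pics/{n}0.png",camera(n)[:,:,::-1])
E
```

```text
pics
{'clock': 0.0, 'joint_pos': array([-0.02260924,  0.3328863 , -0.06474758,  1.46097209,  0.02155681,
        1.34991849, -0.08849344]), 'joint_velocities': array([ 0.00137221, -0.00033103,  0.00052104, -0.00014734,  0.00082594,
       -0.00042465, -0.00035631]), 'tau': array([ 4.98105128e-04, -6.25449800e+01,  4.97091911e-02, -3.91610491e+01,
        1.63588714e-02,  9.83294769e-03, -6.01235030e-06]), 'position': array([6.24601165e-01, 4.17593461e-05, 2.30492347e-01]), 'ee_rot': array([ 7.07080800e-01,  7.07132369e-01, -5.31889040e-04, -5.22451652e-04]), 'ft_force': array([ 1.12476608,  0.32149877, -0.34716512]), 'torque': array([-0.04497534, -0.01206665,  0.01415233]), 'grip_width': 0.9987793240101754}
scene {'fx': 400.1423234649138, 'fy': 400.1423234649138, 'cx': 279.0092897503114, 'cy': 205.39033423823628, 'origin': array([1.17220163, 0.26685444, 0.55376602]), 'rotation': array([ 0.54422067,  0.70377055, -0.36581156, -0.27333638])}
side {'fx': 399.0105104319058, 'fy': 399.0105104319058, 'cx': 277.6653297193817, 'cy': 211.25287848752933, 'origin': array([0.18789322, 0.69023149, 0.77981914]), 'rotation': array([-0.24780614,  0.88632842, -0.37779016,  0.10143296])}
wrist {'fx': 351.74630849244727, 'fy': 351.74630849244727, 'cx': 283.00137872480894, 'cy': 210.64270549474895, 'origin': array([0.62331739, 0.07064524, 0.37342046]), 'rotation': array([ 9.89925207e-01,  2.96624262e-04, -3.23434541e-04,  1.41590579e-01])}
```

View pics/scene0.png

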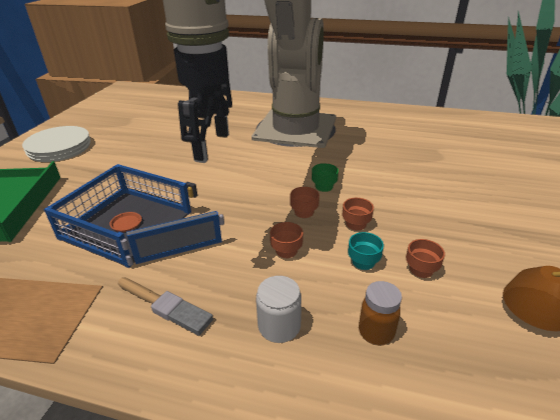

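View pics/side0.png

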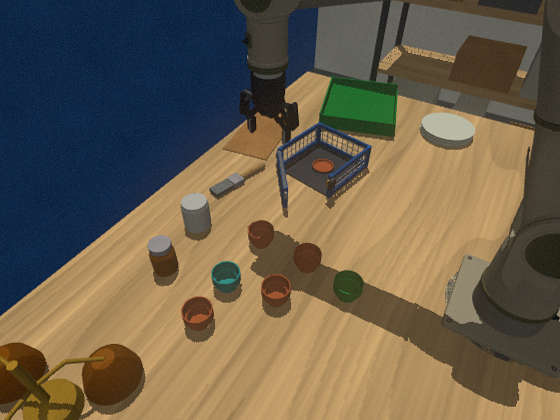

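The scene view shows four terracotta pots, near scene pixels (305,202), (358,213), (287,240) and (425,258). The green look-alike is at (324,178) and the turquoise one at (366,250). The tin is at (279,308), the jar at (380,312) and the brush at (165,303). The cage is at (125,215), with its gate open from (125,250) to (220,225). Next I'll take enlarged crops and measure.

```bash
cat > h.py <<'E'
import numpy as np, cv2
from scipy.spatial.transform import Rotation as R
from workcell import *
def ray(i,u,v):
    d=R.from_quat(i["rotation"]).apply([(u-i["cx"])/i["fx"],(v-i["cy"])/i["fy"],1.])
    return np.array(i["origin"]),d
def onz(i,u,v,z):
    o,d=ray(i,u,v); return o+d*(z-o[2])/d[2]
def tri(i1,p1,i2,p2):
    o1,d1=ray(i1,*p1);o2,d2=ray(i2,*p2);d1/=np.linalg.norm(d1);d2/=np.linalg.norm(d2)
    A=np.stack([d1,-d2],1);s=np.linalg.lstsq(A,o2-o1,rcond=None)[0]
    a,b=o1+s[0]*d1,o2+s[1]*d2; return (a+b)/2,np.linalg.norm(a-b)
def proj(i,P):
    c=R.from_quat(i["rotation"]).inv().apply(np.atleast_2d(P)-i["origin"])
    return np.stack([c[:,0]/c[:,2]*i["fx"]+i["cx"],c[:,1]/c[:,2]*i["fy"]+i["cy"]],1)
def blobs(im,lo=0,hi=9,smin=120,vmin=40,amin=150):
    h=cv2.cvtColor(im,cv2.COLOR_RGB2HSV)
    m=cv2.inRange(h,(lo,smin,vmin),(hi,255,255))
    n,l,s,c=cv2.connectedComponentsWithStats(m)
    return [(c[k].round(1),s[k][:5]) for k in range(1,n) if s[k][4]>amin],m
E
python3 - <<'E'
from h import *
for n in("scene","side"):
    im=cv2.imread(f"pics/{n}0.png")[:,:,::-1].copy();i=camera_info(n)
    b,m=blobs(im,0,9)
    for c,s in b: print(n,c,s,onz(i,*c,.025).round(3))
    b,m=blobs(im,80,98)
    for c,s in b: print(n,"turq",c,s,onz(i,*c,.025).round(3))
s=cv2.imread("pics/scene0.png")[155:285,235:455];d=cv2.imread("pics/side0.png")[180:340,170:380]
a=cv2.resize(s,(792,468),interpolation=3)
cv2.imwrite("pics/crop1.png",a);cv2.imwrite("pics/crop2.png",cv2.resize(d,(787,600),interpolation=3))
cs=cv2.imread("pics/scene0.png")[155:265,40:230];cd=cv2.imread("pics/side0.png")[110:220,240:430]
cv2.imwrite("pics/cage.png",cv2.resize(np.vstack([cs,cd]),None,fx=2.7,fy=2.7,interpolation=3))
E
```

```text
scene [304.2 201. ] [291 187  28  31 696] [0.431 0.121 0.025]
scene [357.1 212.6] [343 198  30  32 773] [0.447 0.244 0.025]
scene [125.3 221.2] [110 212  32  20 470] [ 0.599 -0.239  0.025]
scene [286.1 238.6] [270 222  33  36 915] [0.57  0.114 0.025]
scene [424.2 257.2] [ 407  239   37   39 1109] [0.559 0.382 0.025]
scene turq [364.9 249.6] [ 349  232   34   38 1011] [0.565 0.271 0.025]
```

View pics/crop1.png

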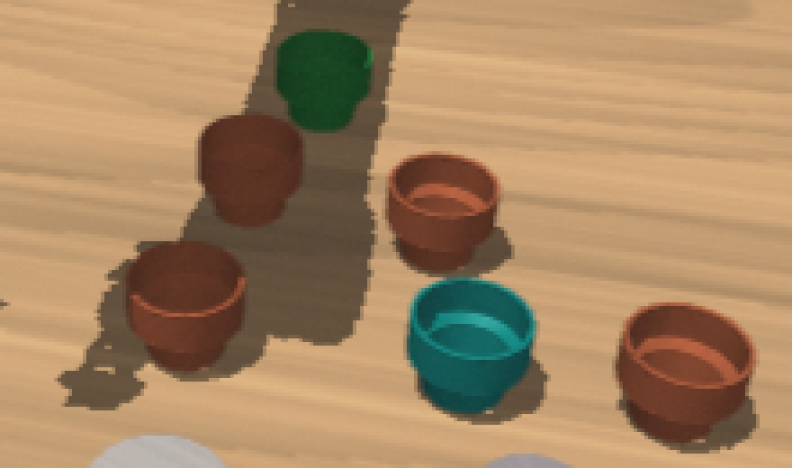

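View pics/cage.png

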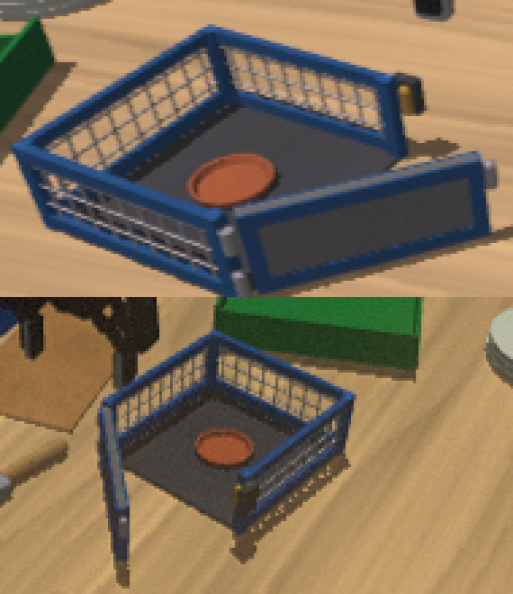

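All four terracotta pots stand upright, and both look-alikes are separate from them. The cage crop shows the saucer in the middle, the hinge at the +x corner and the jamb with its yellow roller nearer the robot. Next I'll triangulate the pots and the cage corners from both views.

```bash
cat >> h.py <<'E'
def pots(n,im=None,lo=0,hi=11,smin=110,z=.03,amin=120):
    im=camera(n) if im is None else im
    i=camera_info(n)
    b,m=blobs(cv2.medianBlur(im,3),lo,hi,smin,30,amin)
    return [(c,s,onz(i,*c,z).round(3)) for c,s in b]
E
python3 - <<'E'
from h import *
I={n:camera_info(n) for n in("scene","side")}
im={n:cv2.imread(f"pics/{n}0.png")[:,:,::-1].copy() for n in I}
for lo,hi,t in((0,9,"terra"),(80,98,"turq"),(55,75,"green")):
  for n in I:
    for c,s,p in pots(n,im[n],lo,hi): print(t,n,c,s,p)
# corners by pixel, top z=.08 (scene crop scale 2.7, offset (40,155); side crop offset (240,110), y-297)
sc=dict(backL=(22,148),backR=(212,30),jamb=(395,80),hinge=(228,215),gedge=(483,158))
sd=dict(hinge=(110,402),jamb=(243,475),backR=(350,400),backL=(212,337),gedge=(122,512))
for k in sc:
    a=(sc[k][0]/2.7+40,sc[k][1]/2.7+155)
    print(k,onz(I["scene"],*a,.08).round(3),end=" ")
    b=(sd[k][0]/2.7+240,(sd[k][1]-297)/2.7+110); print(onz(I["side"],*b,.08).round(3),[x.round(3) for x in tri(I["scene"],a,I["side"],b)])
E
```

```text
terra scene [304.2 201. ] [291 187  28  31 699] [0.438 0.123 0.03 ]
terra scene [357.1 212.6] [343 198  30  32 778] [0.454 0.244 0.03 ]
terra scene [125.4 221.1] [110 212  32  20 461] [ 0.604 -0.234  0.03 ]
terra scene [286.1 238.6] [270 222  33  36 910] [0.576 0.115 0.03 ]
terra scene [424.3 257.2] [ 407  239   37   39 1107] [0.565 0.381 0.03 ]
turq scene [364.9 249.7] [ 348  232   35   38 1018] [0.571 0.271 0.03 ]
green scene [ 22.2 195.6] [   0  162   60   80 2831] [ 0.576 -0.527  0.03 ]
green scene [324.3 176.1] [312 164  26  27 575] [0.321 0.149 0.03 ]
green side [359.4 102.5] [ 320   77   78   54 3126] [ 0.627 -0.649  0.03 ]
backL [ 0.663 -0.36   0.08 ] [ 0.654 -0.352  0.08 ] [array([ 0.659, -0.364,  0.074]), np.float64(0.004)]
backR [ 0.473 -0.322  0.08 ] [ 0.463 -0.316  0.08 ] [array([ 0.465, -0.328,  0.074]), np.float64(0.003)]
jamb [ 0.509 -0.128  0.08 ] [ 0.507 -0.132  0.08 ] [array([ 0.507, -0.131,  0.079]), np.float64(0.003)]
hinge [ 0.695 -0.165  0.08 ] [ 0.69  -0.171  0.08 ] [array([ 0.691, -0.17 ,  0.078]), np.float64(0.005)]
gedge [ 0.591 -0.018  0.08 ] [ 0.584 -0.016  0.08 ] [array([ 0.586, -0.021,  0.076]), np.float64(0.0)]
```

```bash
python3 - <<'E'
from h import *
i=camera_info("side");im=cv2.imread("pics/side0.png")
hs=cv2.cvtColor(im,cv2.COLOR_BGR2HSV)
for u,v in((323,166),(198,315),(276,292),(260,235),(307,258),(226,277),(348,285)): print((u,v),hs[v,u])
for lo,hi,t in((0,12,"terra"),(80,98,"turq"),(50,80,"green")):
  for c,s,p in pots("side",im[:,:,::-1].copy(),lo,hi,85,amin=60): print(t,c,s,p,onz(i,*c,.010).round(3))
print(onz(camera_info("scene"),125.4,221.1,.010).round(3))
E
```

```text
(323, 166) [  9 173 155]
(198, 315) [ 11 183 162]
(276, 292) [ 10 169 169]
(260, 235) [ 10 145  88]
(307, 258) [ 12 154  93]
(226, 277) [78 91 67]
(348, 285) [ 43 131  68]
terra [322.6 165.2] [312 158  22  16 235] [ 0.572 -0.226  0.03 ] [ 0.582 -0.251  0.01 ]
terra [260.5 233.1] [248 221  26  28 467] [0.58  0.113 0.03 ] [0.591 0.098 0.01 ]
terra [307.1 257.1] [294 243  27  30 592] [0.441 0.121 0.03 ] [0.448 0.106 0.01 ]
terra [275.5 289.4] [261 274  31  33 685] [0.458 0.241 0.03 ] [0.465 0.229 0.01 ]
terra [197.1 312.1] [181 296  33  34 732] [0.571 0.378 0.03 ] [0.581 0.369 0.01 ]
turq [225.9 279.2] [212 271  28  14 135] [0.57  0.276 0.03 ] [0.58  0.265 0.01 ]
green [359.4 104.9] [ 320   76   78   58 3593] [ 0.62  -0.632  0.03 ] [ 0.631 -0.668  0.01 ]
[ 0.582 -0.253  0.01 ]
```

The saucer is at about (0.582,-0.252). The pots are at P1 (0.439,0.122), P2 (0.456,0.242), P3 (0.578,0.114) and P4 (0.568,0.380). I'll start with the nearest one, P3.

Call:
move_arm(
  moves=[
    [[0.9,-0.37,0.8],[0,0,0],1],
    [[0.9,-0.37,0.8],[0,0,0],1],
    [[0.9,-0.37,0.8],[0,0,0],1],
    [[0.9,-0.37,0.8],[0,0,0],1],
    [[0.96,-0.37,0.8],[0,0,0],1],
  ],
  squeeze=30,
)

```text
clock: 0.78
position: [0.5783, 0.1146, 0.1305]
ee_rot: [0.707, 0.707, -0.0, -0.0]
ft_force: [-0.1, -0.3, 0.2]
grip_width: 1.005
```

Call:
move_arm(
  moves=[
    [[0,0,0],[0,0,0],1],
  ],
)

```text
clock: 0.9
position: [0.5769, 0.1161, 0.1296]
ee_rot: [0.706, 0.708, -0.001, -0.001]
ft_force: [0.1, -0.3, 0.5]
grip_width: 0.999
```

```bash
cat >> h.py <<'E'
def rim(name,save=None,near=None,z=.05,hi=14,smin=90,im=None):
    """pot seen in camera: contour hull of blob -> rim ellipse = upper part of the hull; returns hull ellipse centre on z"""
    i=camera_info(name); im=camera(name) if im is None else im
    if save: cv2.imwrite(save,im[:,:,::-1])
    h=cv2.cvtColor(cv2.medianBlur(im,5),cv2.COLOR_RGB2HSV)
    m=cv2.inRange(h,(0,smin,30),(hi,255,255))
    out=[]
    for c in cv2.findContours(m,cv2.RETR_EXTERNAL,cv2.CHAIN_APPROX_NONE)[0]:
        if cv2.contourArea(c)<150: continue
        e=cv2.fitEllipse(cv2.convexHull(c)); p=onz(i,*e[0],z)
        out.append((np.round(e[0],1),np.round(e[1],1),p.round(4)))
    return out
E
python3 - <<'E'
from h import *
o=get_obs();print(o["position"])
i=camera_info("wrist");print(i["origin"])
for r in rim("wrist","pics/w1.png"): print(r)
print(proj(i,[o["position"]]))
E
```

```text
[0.57688169 0.11614984 0.12958906]
[0.57560524 0.18673874 0.27242094]
(array([286.8, 218.1]), array([ 99.6, 101.9]), array([0.5777, 0.1167, 0.05  ]))
(array([ 84.5, 205. ]), array([102. , 116.5]), array([0.4448, 0.125 , 0.05  ]))
(array([79.7, 10. ]), array([113.7, 145.8]), array([0.4598, 0.2395, 0.05  ]))
[[286.13939155 272.88592699]]
```

View pics/w1.png

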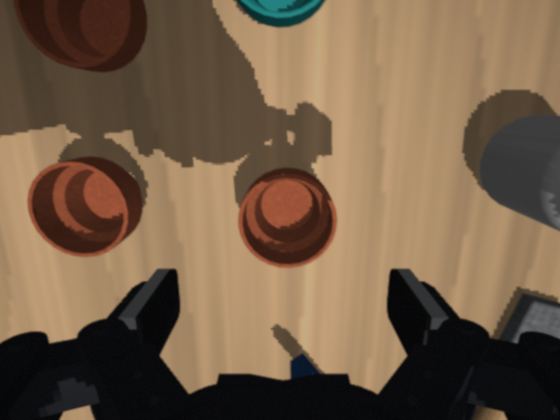

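The wrist view shows P3's rim centred at (287,218), between the fingers, and at (0.578,0.117). P1's rim is at (85,205). I'll descend, grip, lift and weigh P3.

Call:
move_arm(
  moves=[
    [[0,0.03,0.95],[0,0,0],1],
    [[0,0,0.95],[0,0,0],1],
    [[0,0,0.95],[0,0,0],1],
    [[0,0,0.95],[0,0,0],1],
    [[0,0,0.94],[0,0,0],1],
  ],
)

```text
clock: 1.58
position: [0.5807, 0.1125, 0.0129]
ee_rot: [0.708, 0.706, 0.0, 0.001]
ft_force: [-0.7, 0.9, -0.5]
grip_width: 0.996
```

Call:
move_arm(
  moves=[
    [[0,0,0],[0,0,0],0],
    [[0,0,0],[0,0,0],0],
    [[0,0,0],[0,0,0],0],
    [[0,0,0],[0,0,0],0],
    [[0,0,0],[0,0,0],0],
  ],
)

```text
clock: 2.2
position: [0.5797, 0.114, 0.0132]
ee_rot: [0.707, 0.707, 0.0, 0.0]
ft_force: [1.1, -0.2, -1.1]
grip_width: 0.747
```

Call:
move_arm(
  moves=[
    [[0,0,0],[0,0,0],0],
    [[0,0,-0.6],[0,0,0],0],
    [[0,0,-0.6],[0,0,0],0],
    [[0,0,0],[0,0,0],0],
    [[0,0,0],[0,0,0],0],
  ],
)

```text
clock: 2.82
position: [0.5795, 0.114, 0.0429]
ee_rot: [0.707, 0.707, 0.0, 0.0]
ft_force: [0.3, -0.0, -0.6]
grip_width: 0.75
```

Call:
move_arm(
  moves=[
    [[0,0,0],[0,0,0],0],
    [[0,0,0],[0,0,0],0],
  ],
)

```text
clock: 3.08
position: [0.5793, 0.114, 0.0424]
ee_rot: [0.707, 0.707, -0.0, -0.0]
ft_force: [-0.0, -0.1, -0.3]
grip_width: 0.75
```

P3 weighs only about 0.4 N, so it is light. I'll put it back and hover over P1.

Call:
move_arm(
  moves=[
    [[0,0,0.6],[0,0,0],0],
    [[0,0,0.56],[0,0,0],0],
    [[0,0,0],[0,0,0],1],
    [[0,0,0],[0,0,0],1],
    [[0,0,0],[0,0,0],1],
  ],
)

```text
clock: 3.7
position: [0.5798, 0.1141, 0.0141]
ee_rot: [0.707, 0.707, 0.0, 0.0]
ft_force: [-1.7, -0.6, -0.3]
grip_width: 1.004
```

Call:
move_arm(
  moves=[
    [[0,0,0],[0,0,0],1],
    [[0,0,-1],[0,0,0],1],
    [[0,0,-1],[0,0,0],1],
    [[0,0,-1],[0,0,0],1],
    [[0,0,-1],[0,0,0],1],
  ],
)

```text
clock: 4.32
position: [0.5795, 0.114, 0.1149]
ee_rot: [0.707, 0.707, 0.0, 0.0]
ft_force: [0.5, 0.2, -0.4]
grip_width: 1.001
```

Call:
move_arm(
  moves=[
    [[0,-1,-0.2],[0,0,0],1],
    [[0,-1,-0.2],[0,0,0],1],
    [[0.1,-1,0],[0,0,0],1],
    [[0.1,-1,0],[0,0,0],1],
    [[0.16,-1,0],[0,0,0],1],
  ],
)

```text
clock: 4.95
position: [0.4538, 0.123, 0.1241]
ee_rot: [0.707, 0.707, 0.0, 0.0]
ft_force: [-0.8, -0.4, 0.5]
grip_width: 1.0
```

Call:
move_arm(
  moves=[
    [[0,-0.5,0],[0,0,0],1],
    [[0,0,0],[0,0,0],1],
    [[0,0,0],[0,0,0],1],
  ],
)

```text
clock: 5.32
position: [0.4429, 0.1229, 0.124]
ee_rot: [0.707, 0.707, 0.0, 0.0]
ft_force: [0.1, 0.5, -0.2]
grip_width: 1.003
```

```bash
python3 - <<'E'
from h import *
o=get_obs();print(o["position"],o["ft_force"])
for r in rim("wrist","pics/w2.png"): print(r)
E
```

```text
[0.44285185 0.122858   0.12400643] [ 0.11179717  0.50878507 -0.18724042]
(array([483.8, 225.6]), array([102.1, 117.9]), array([0.5722, 0.12  , 0.05  ]))
(array([279.4, 218.8]), array([102.5, 103.7]), array([0.4392, 0.1247, 0.05  ]))
(array([307.5,  13.2]), array([120.2, 137.5]), array([0.4551, 0.2437, 0.05  ]))
```

Call:
move_arm(
  moves=[
    [[0.07,-0.14,0.9],[0,0,0],1],
    [[0,0,0.9],[0,0,0],1],
    [[0,0,0.9],[0,0,0],1],
    [[0,0,0.9],[0,0,0],1],
    [[0,0,0.88],[0,0,0],1],
  ],
)

```text
clock: 6.0
position: [0.4391, 0.1247, 0.0109]
ee_rot: [0.707, 0.707, 0.0, -0.0]
ft_force: [0.7, 0.0, 1.4]
grip_width: 0.998
```

Call:
move_arm(
  moves=[
    [[0,0,0],[0,0,0],1],
    [[0,0,0],[0,0,0],0],
    [[0,0,0],[0,0,0],0],
    [[0,0,0],[0,0,0],0],
    [[0,0,0],[0,0,0],0],
  ],
)

```text
clock: 6.62
position: [0.4399, 0.1251, 0.0131]
ee_rot: [0.707, 0.707, 0.001, 0.001]
ft_force: [1.7, -0.5, 7.3]
grip_width: 0.753
```

Call:
move_arm(
  moves=[
    [[0,0,0],[0,0,0],0],
    [[0,0,0],[0,0,0],0],
    [[0,0,-0.6],[0,0,0],0],
    [[0,0,-0.6],[0,0,0],0],
    [[0,0,0],[0,0,0],0],
  ],
)

```text
clock: 7.25
position: [0.4393, 0.1251, 0.0433]
ee_rot: [0.707, 0.707, 0.001, 0.001]
ft_force: [0.3, 0.7, -4.5]
grip_width: 0.747
```

Call:
move_arm(
  moves=[
    [[0,0,0],[0,0,0],0],
    [[0,0,0],[0,0,0],0],
  ],
)

```text
clock: 7.5
position: [0.4381, 0.1247, 0.0414]
ee_rot: [0.707, 0.707, -0.0, -0.0]
ft_force: [-0.4, -0.0, -5.5]
grip_width: 0.756
```

Call:
move_arm(
  moves=[
    [[0,0,0],[0,0,0],0],
  ],
)

```text
clock: 7.62
position: [0.4383, 0.1247, 0.0415]
ee_rot: [0.707, 0.707, -0.0, -0.0]
ft_force: [0.1, -0.6, -5.1]
grip_width: 0.75
```

P1 pulls about 5 N, so it is the weighted pot. I'll carry it high over to the saucer.

Call:
move_arm(
  moves=[
    [[0,0,-0.9],[0,0,0],0],
    [[0,0,-0.9],[0,0,0],0],
    [[-0.5,0.2,-0.9],[0,0,0],0],
    [[-1,0.4,-0.9],[0,0,0],0],
    [[-1,0.4,-0.8],[0,0,0],0],
  ],
)

```text
clock: 8.25
position: [0.4637, 0.0616, 0.1525]
ee_rot: [0.707, 0.707, 0.0, 0.0]
ft_force: [1.1, 1.9, -4.1]
grip_width: 0.751
```

Call:
move_arm(
  moves=[
    [[-1,0.4,0],[0,0,0],0],
    [[-1,0.4,0],[0,0,0],0],
    [[-1,0.4,0],[0,0,0],0],
    [[-1,0.4,0],[0,0,0],0],
    [[-1,0.4,0],[0,0,0],0],
  ],
)

```text
clock: 8.88
position: [0.5136, -0.0635, 0.1514]
ee_rot: [0.707, 0.707, -0.0, -0.0]
ft_force: [0.5, 0.6, -4.5]
grip_width: 0.751
```

Call:
move_arm(
  moves=[
    [[-1,0.4,0],[0,0,0],0],
    [[-1,0.4,0],[0,0,0],0],
    [[-1,0.4,0],[0,0,0],0],
    [[-1,0.4,0],[0,0,0],0],
    [[-1,0.4,0],[0,0,0],0],
  ],
)

```text
clock: 9.5
position: [0.5636, -0.1884, 0.1512]
ee_rot: [0.707, 0.707, -0.0, -0.0]
ft_force: [0.1, 0.1, -5.3]
grip_width: 0.751
```

Call:
move_arm(
  moves=[
    [[0,0,0],[0,0,0],0],
    [[0,0,0],[0,0,0],0],
  ],
)

```text
clock: 9.75
position: [0.5633, -0.1871, 0.1512]
ee_rot: [0.707, 0.707, -0.0, -0.001]
ft_force: [0.3, 0.4, -4.9]
grip_width: 0.755
```

```bash
python3 - <<'E'
from h import *
o=get_obs();print(o["position"],o["ft_force"],o["grip_width"])
i=camera_info("wrist");im=camera("wrist");cv2.imwrite("pics/w3.png",im[:,:,::-1])
for r in rim("wrist",z=.01,im=im): print(r)
E
```

```text
[ 0.56326007 -0.18705919  0.15123476] [ 0.29850563  0.37733286 -4.89801379] 0.7554213286468783
(array([549.7, 345. ]), array([ 28.9, 116.1]), array([ 0.8147, -0.3311,  0.01  ]))
(array([282.8, 317.6]), array([186.9, 196.4]), array([ 0.5619, -0.3018,  0.01  ]))
```

View pics/w3.png

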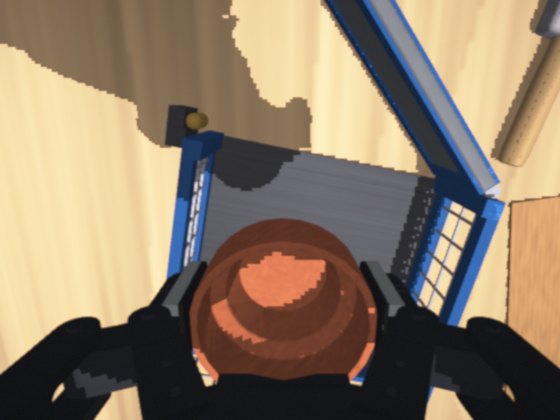

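The wrist view shows the pot held level between the fingers, centred near (283,317), with the cage's side walls clear to the left and right. I'll move over the saucer and lower the pot.

Call:
move_arm(
  moves=[
    [[-0.9,0.25,0],[0,0,0],0],
    [[-0.9,0.25,0],[0,0,0],0],
    [[-0.8,0.25,0],[0,0,0],0],
    [[0,0,0],[0,0,0],0],
    [[0,0,0],[0,0,0],0],
  ],
)

```text
clock: 10.42
position: [0.5823, -0.2512, 0.1517]
ee_rot: [0.707, 0.708, 0.0, -0.0]
ft_force: [0.6, 0.1, -4.7]
grip_width: 0.754
```

```bash
python3 - <<'E'
from h import *
o=get_obs();print(o["position"],o["ft_force"],o["grip_width"])
a=camera("scene");b=camera("side")
cv2.imwrite("pics/s4.png",cv2.resize(np.hstack([a[100:280,30:240],b[60:240,220:430]])[:,:,::-1],None,fx=1.9,fy=1.9))
for n,im in(("scene",a),("side",b)):
  for r in pots(n,im,0,13,85,z=.17): print(n,r)
E
```

```text
[ 0.58231775 -0.25123587  0.15166572] [ 0.61168099  0.07570911 -4.71134396] 0.7539386306558163
scene (array([219.7,  30.5]), array([169,  24,  97,  14, 799], dtype=int32), array([-0.513, -0.45 ,  0.17 ]))
scene (array([418.1,  40.1]), array([ 328,   29,  179,   21, 1761], dtype=int32), array([-0.513,  0.359,  0.17 ]))
scene (array([110.4, 157.9]), array([ 98, 141,  26,  36, 731], dtype=int32), array([ 0.581, -0.245,  0.17 ]))
scene (array([357. , 212.7]), array([342, 197,  32,  34, 854], dtype=int32), array([0.646, 0.25 , 0.17 ]))
scene (array([125.2, 221.2]), array([109, 212,  33,  20, 491], dtype=int32), array([ 0.756, -0.1  ,  0.17 ]))
scene (array([286.7, 238.8]), array([ 270,  222,   34,   37, 1000], dtype=int32), array([0.736, 0.157, 0.17 ]))
scene (array([424.3, 257.1]), array([ 406,  239,   40,   39, 1203], dtype=int32), array([0.727, 0.351, 0.17 ]))
side (array([326.6, 121. ]), array([316, 110,  22,  24, 414], dtype=int32), array([ 0.584, -0.249,  0.17 ]))
side (array([322.5, 165.3]), array([312, 158,  22,  15, 249], dtype=int32), array([ 0.5  , -0.055,  0.17 ]))
side (array([260. , 233.4]), array([247, 221,  27,  28, 562], dtype=int32), array([0.508, 0.222, 0.17 ]))
side (array([275.5, 289.4]), array([261, 274,  30,  33, 759], dtype=int32), array([0.407, 0.325, 0.17 ]))
side (array([197.1, 312.6]), array([181, 296,  33,  35, 864], dtype=int32), array([0.499, 0.437, 0.17 ]))
```

View pics/s4.png

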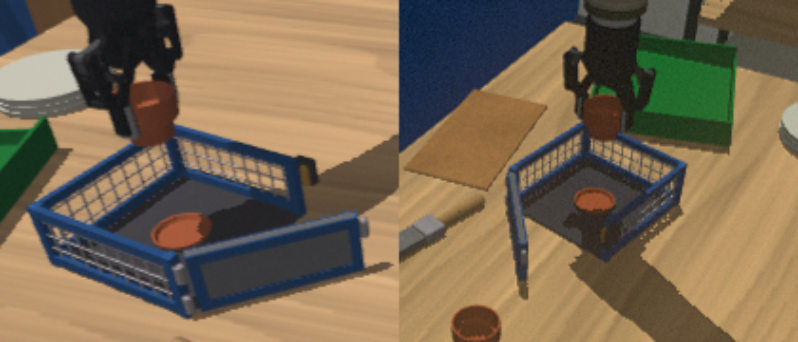

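The two views put the held pot over the saucer within a few mm, and it is upright. I'll lower it.

Call:
move_arm(
  moves=[
    [[-0.04,0,1],[0,0,0],0],
    [[0,0,1],[0,0,0],0],
    [[0,0,1],[0,0,0],0],
    [[0,0,1],[0,0,0],0],
    [[0,0,0.8],[0,0,0],0],
  ],
)

```text
clock: 11.15
position: [0.5822, -0.2527, 0.0309]
ee_rot: [0.707, 0.707, 0.0, -0.0]
ft_force: [0.3, -0.4, -5.1]
grip_width: 0.753
```

Call:
move_arm(
  moves=[
    [[0,0,0.2],[0,0,0],0],
    [[0,0,0.1],[0,0,0],0],
    [[0,0,0.1],[0,0,0],0],
    [[0,0,0],[0,0,0],0],
  ],
)

```text
clock: 11.65
position: [0.5826, -0.2538, 0.0223]
ee_rot: [0.707, 0.707, 0.0, 0.0]
ft_force: [0.1, -0.2, -4.4]
grip_width: 0.755
```

Call:
move_arm(
  moves=[
    [[0,0,0.1],[0,0,0],0],
    [[0,0,0.06],[0,0,0],0],
    [[0,0,0],[0,0,0],0],
  ],
)

```text
clock: 12.02
position: [0.5826, -0.2539, 0.0192]
ee_rot: [0.707, 0.707, 0.0, 0.0]
ft_force: [-4.5, 0.9, 7.6]
grip_width: 0.747
```

Call:
move_arm(
  moves=[
    [[0,0,0.05],[0,0,0],0],
    [[0,0,0],[0,0,0],0],
  ],
)

```text
clock: 12.28
position: [0.5826, -0.2539, 0.0192]
ee_rot: [0.707, 0.707, 0.0, 0.0]
ft_force: [-10.3, 4.6, 19.6]
grip_width: 0.75
```

Contact came at TCP 0.019, as expected for a seated pot. I'll release, rise and check.

Call:
move_arm(
  moves=[
    [[0,0,-0.06],[0,0,0],1],
    [[0,0,0],[0,0,0],1],
    [[0,0,0],[0,0,0],1],
    [[0,0,0],[0,0,0],1],
    [[0,0,-0.6],[0,0,0],1],
  ],
)

```text
clock: 12.9
position: [0.5814, -0.2533, 0.0324]
ee_rot: [0.707, 0.707, -0.001, -0.001]
ft_force: [-0.6, 0.1, 0.3]
grip_width: 0.998
```

Call:
move_arm(
  moves=[
    [[0,0,-1],[0,0,0],1],
    [[0,0,-1],[0,0,0],1],
    [[0,0,-1],[0,0,0],1],
    [[0,0,-1],[0,0,0],1],
    [[0.5,0,-0.5],[0,0,0],1],
  ],
)

```text
clock: 13.52
position: [0.5827, -0.2421, 0.148]
ee_rot: [0.708, 0.706, 0.0, 0.001]
ft_force: [0.3, 0.3, -0.4]
grip_width: 1.003
```

Call:
move_arm(
  moves=[
    [[1,0,0],[0,0,0],1],
    [[0.5,0,0],[0,0,0],1],
    [[0,0,0],[0,0,0],1],
  ],
)

```text
clock: 13.9
position: [0.5824, -0.2023, 0.1454]
ee_rot: [0.706, 0.708, 0.0, -0.0]
ft_force: [0.2, -0.5, 0.2]
grip_width: 1.0
```

```bash
python3 - <<'E'
from h import *
o=get_obs();print(o["position"],o["ft_force"],o["grip_width"])
im=camera("wrist");cv2.imwrite("pics/w5.png",im[:,:,::-1])
for r in rim("wrist",im=im,z=.056): print(r)
for n in("scene","side"):
  for r in pots(n,None,0,13,85,z=.033): print(n,r)
E
```

```text
[ 0.5823668  -0.20228968  0.14541401] [ 0.24292093 -0.50519536  0.15552493] 1.0003221310343968
(array([528.2, 331. ]), array([27.7, 73.5]), array([ 0.7682, -0.2964,  0.056 ]))
(array([283.4, 273.8]), array([ 92.9, 108.2]), array([ 0.5811, -0.2485,  0.056 ]))
scene (array([219.6,  30.5]), array([171,  24,  95,  14, 796], dtype=int32), array([-1.115, -0.706,  0.033]))
scene (array([418.4,  40.1]), array([ 327,   31,  180,   19, 1779], dtype=int32), array([-1.114,  0.393,  0.033]))
scene (array([121.9, 213.4]), array([ 103,  195,   39,   37, 1031], dtype=int32), array([ 0.585, -0.254,  0.033]))
scene (array([357. , 212.7]), array([342, 197,  32,  34, 856], dtype=int32), array([0.458, 0.244, 0.033]))
scene (array([286.7, 238.9]), array([ 270,  222,   34,   37, 1000], dtype=int32), array([0.58 , 0.117, 0.033]))
scene (array([424.3, 257.2]), array([ 406,  239,   40,   39, 1203], dtype=int32), array([0.569, 0.381, 0.033]))
side (array([323.5, 159.2]), array([312, 146,  24,  27, 500], dtype=int32), array([ 0.582, -0.252,  0.033]))
side (array([260.2, 233.3]), array([247, 221,  27,  28, 564], dtype=int32), array([0.579, 0.116, 0.033]))
side (array([275.5, 289.5]), array([261, 274,  30,  33, 748], dtype=int32), array([0.457, 0.243, 0.033]))
side (array([197.2, 312.6]), array([181, 296,  33,  35, 864], dtype=int32), array([0.569, 0.38 , 0.033]))
```

View pics/w5.png

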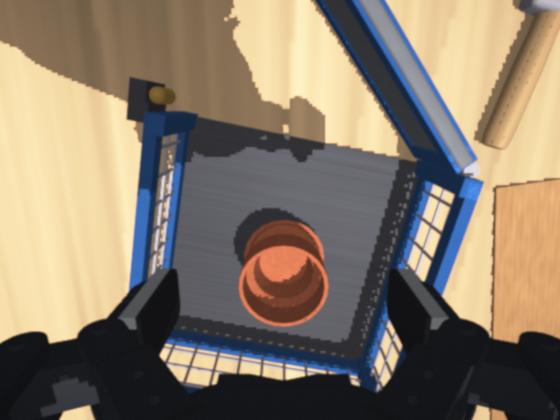

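```bash
python3 - <<'E'
from h import *
i=camera_info("wrist")
print("rim",onz(i,283.5,285.5,.056),"saucer top arc px -> outer edge",onz(i,284,221,.012))
# predicted rim/saucer circles for upright pot at C
C=np.array([.582,-.2525]);t=np.linspace(0,2*np.pi,60)
for r,z in((.033,.056),(.034,.012)):
    P=np.c_[C[0]+r*np.cos(t),C[1]+r*np.sin(t),0*t+z];q=proj(i,P);print(z,q.min(0).round(),q.max(0).round())
E
```

```text
rim [ 0.58090921 -0.25913563  0.056     ] saucer top arc px -> outer edge [ 0.58139523 -0.22371006  0.012     ]
0.056 [240. 235.] [330. 317.]
0.012 [245. 215.] [325. 289.]
```

The wrist view shows the pot's rim at (284,286) and the saucer's arc behind it at (284,221). The pot stands upright in the saucer. I'll take one centred look to pin its position for nesting.

Call:
move_arm(
  moves=[
    [[-1,0,-0.2],[0,0,0],1],
    [[-1,0,-0.2],[0,0,0],1],
    [[-0.1,0,0],[0,0,0],1],
    [[0,0,0],[0,0,0],1],
    [[0,0,0],[0,0,0],1],
  ],
)

```text
clock: 14.68
position: [0.5824, -0.2551, 0.1553]
ee_rot: [0.707, 0.708, 0.0, -0.0]
ft_force: [0.1, 0.4, -0.8]
grip_width: 1.001
```

```bash
cat >> h.py <<'E'
def rimpx(im,box,hi=16,smin=70):
    x0,y0,x1,y1=box
    h=cv2.cvtColor(cv2.medianBlur(im,3),cv2.COLOR_RGB2HSV)[y0:y1,x0:x1]
    m=cv2.inRange(h,(0,smin,25),(hi,255,255))
    c=max(cv2.findContours(m,cv2.RETR_EXTERNAL,cv2.CHAIN_APPROX_NONE)[0],key=cv2.contourArea)
    x,y,w,hh=cv2.boundingRect(c); return (x+x0,y+y0,w,hh)
E
python3 - <<'E'
from h import *
o=get_obs();print(o["position"],o["ft_force"])
i=camera_info("wrist");im=camera("wrist")
cv2.imwrite("pics/w6.png",im[:,:,::-1])
x,y,w,h=rimpx(im,(190,120,380,330));print(x,y,w,h)
t=np.linspace(0,2*np.pi,90)
for C in((.582,-.2525),(.582,-.256),(.582,-.259)):
  for r,z in((.033,.056),(.034,.012)):
    P=np.c_[C[0]+r*np.cos(t),C[1]+r*np.sin(t),0*t+z];q=proj(i,P);print(C,z,q.min(0).round(),q.max(0).round())
# held pot in w3: TCP relation
E
```

```text
[ 0.58242048 -0.25514614  0.15528918] [ 0.14255966  0.40941148 -0.76727066]
237 153 93 104
(0.582, -0.2525) 0.056 [238. 161.] [331. 250.]
(0.582, -0.2525) 0.012 [243. 152.] [325. 231.]
(0.582, -0.256) 0.056 [238. 166.] [330. 254.]
(0.582, -0.256) 0.012 [244. 156.] [325. 235.]
(0.582, -0.259) 0.056 [239. 170.] [330. 258.]
(0.582, -0.259) 0.012 [244. 160.] [325. 238.]
```

View pics/w6.png

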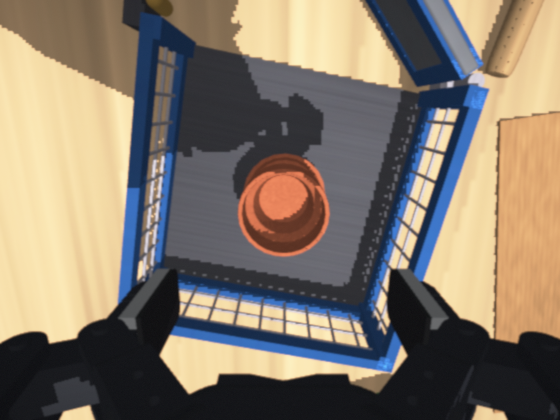

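The rim spans x 237–329 and ends at y≈257, so the pot is at about (0.5815,-0.257), upright and inside the saucer lip. Next is P3.

Call:
move_arm(
  moves=[
    [[1,0,0],[0,0,0],1],
    [[1,0,0],[0,0,0],1],
    [[1,0,0],[0,0,0],1],
    [[1,0,0],[0,0,0],1],
    [[1,0,0],[0,0,0],1],
  ],
)

```text
clock: 15.35
position: [0.5822, -0.1297, 0.1556]
ee_rot: [0.707, 0.707, 0.0, -0.0]
ft_force: [0.5, -0.2, -0.0]
grip_width: 1.002
```

Call:
move_arm(
  moves=[
    [[1,0,0],[0,0,0],1],
    [[1,0,0],[0,0,0],1],
    [[1,0,0],[0,0,0],1],
    [[1,0,0],[0,0,0],1],
    [[1,0,0],[0,0,0],1],
  ],
)

```text
clock: 15.98
position: [0.5821, -0.0047, 0.1556]
ee_rot: [0.707, 0.707, 0.0, 0.0]
ft_force: [0.1, 0.2, -0.2]
grip_width: 1.001
```

Call:
move_arm(
  moves=[
    [[1,-0.18,0.2],[0,0,0],1],
    [[1,0,0.2],[0,0,0],1],
    [[1,0,0.2],[0,0,0],1],
    [[1,0,0.2],[0,0,0],1],
    [[0.85,0,0.3],[0,0,0],1],
  ],
)

```text
clock: 16.6
position: [0.5775, 0.1168, 0.1281]
ee_rot: [0.707, 0.708, 0.0, 0.0]
ft_force: [-0.7, 0.9, -0.7]
grip_width: 0.999
```

Call:
move_arm(
  moves=[
    [[0,0,0],[0,0,0],1],
    [[0,0,0],[0,0,0],1],
  ],
)

```text
clock: 16.85
position: [0.5779, 0.1142, 0.1283]
ee_rot: [0.707, 0.707, -0.0, 0.0]
ft_force: [0.1, -1.0, -0.6]
grip_width: 1.001
```

```bash
python3 - <<'E'
from h import *
o=get_obs();print(o["position"],o["ft_force"])
for r in rim("wrist","pics/w7.png"): print(r)
for r in pots("scene",None,0,13,85,z=.033)[2:]: print(r[0],r[2])
E
```

```text
[0.57785872 0.11419261 0.12830734] [ 0.08145679 -1.04946616 -0.6454332 ]
(array([284.5, 213.3]), array([100.7, 102.2]), array([0.5775, 0.1184, 0.05  ]))
(array([74. ,  6.4]), array([114.1, 147.7]), array([0.4595, 0.2394, 0.05  ]))
[121.9 213.4] [ 0.585 -0.254  0.033]
[357.  212.7] [0.458 0.244 0.033]
[286.6 238.9] [0.58  0.117 0.033]
[424.3 257.2] [0.569 0.381 0.033]
```

Call:
move_arm(
  moves=[
    [[0.12,0,0.86],[0,0,0],1],
    [[0,0,0.86],[0,0,0],1],
    [[0,0,0.86],[0,0,0],1],
    [[0,0,0.86],[0,0,0],1],
    [[0,0,0.85],[0,0,0],1],
  ],
)

```text
clock: 17.58
position: [0.5781, 0.117, 0.0205]
ee_rot: [0.708, 0.707, 0.0, 0.0]
ft_force: [-0.0, -0.5, 0.6]
grip_width: 0.997
```

Call:
move_arm(
  moves=[
    [[0,0,0],[0,0,0],1],
    [[0,0,0],[0,0,0],0],
    [[0,0,0],[0,0,0],0],
    [[0,0,0],[0,0,0],0],
    [[0,0,0],[0,0,0],0],
  ],
)

```text
clock: 18.2
position: [0.5788, 0.118, 0.0223]
ee_rot: [0.707, 0.707, 0.001, 0.001]
ft_force: [0.0, -1.1, 6.9]
grip_width: 0.748
```

Call:
move_arm(
  moves=[
    [[0,0,0],[0,0,0],0],
    [[0,0,-1],[0,0,0],0],
    [[0,0,-1],[0,0,0],0],
    [[0,0,-1],[0,0,0],0],
    [[0,0,-1],[0,0,0],0],
  ],
)

```text
clock: 18.82
position: [0.5778, 0.118, 0.1221]
ee_rot: [0.707, 0.707, 0.0, 0.0]
ft_force: [-0.1, 0.3, 0.2]
grip_width: 0.749
```

Call:
move_arm(
  moves=[
    [[-1,0.03,-0.7],[0,0,0],0],
    [[-1,0.03,-0.7],[0,0,0],0],
    [[-1,0.03,-0.2],[0,0,0],0],
    [[-1,0.03,0],[0,0,0],0],
    [[-1,0.03,0],[0,0,0],0],
  ],
)

```text
clock: 19.45
position: [0.5815, -0.0078, 0.1614]
ee_rot: [0.707, 0.707, 0.0, 0.0]
ft_force: [-0.1, -0.1, -1.2]
grip_width: 0.746
```

```bash
python3 - <<'E'
from h import *
o=get_obs();print(o["position"],o["ft_force"],o["grip_width"])
im=camera("wrist");cv2.imwrite("pics/w8.png",im[:,:,::-1])
i=camera_info("wrist");z=o["position"][2]-.021+.05
for r in rim("wrist",im=im,z=z): print(r)
E
```

```text
[ 0.58154309 -0.00778941  0.1613611 ] [-0.11621771 -0.12194694 -1.20179712] 0.7462610565046821
(array([283.1, 298.2]), array([175.5, 177.7]), array([ 0.5801, -0.0079,  0.1904]))
```

View pics/w8.png

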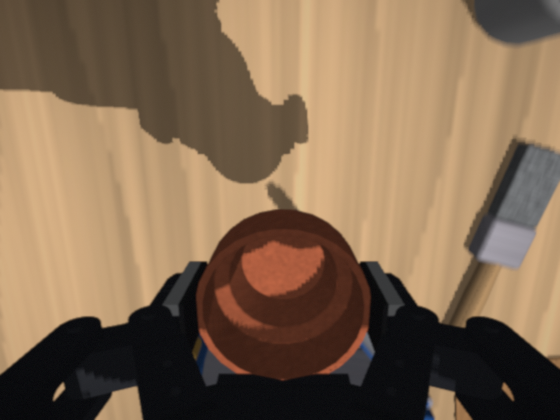

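P3 is held level, with its rim at (283,297) and centred on the TCP. I'll go over the stack and nest it.

Call:
move_arm(
  moves=[
    [[-1,0,0],[0,0,0],0],
    [[-1,0,0],[0,0,0],0],
    [[-1,0,0],[0,0,0],0],
    [[-1,0,0],[0,0,0],0],
    [[-1,0,0],[0,0,0],0],
  ],
)

```text
clock: 20.12
position: [0.5815, -0.1325, 0.1612]
ee_rot: [0.707, 0.707, 0.0, 0.0]
ft_force: [0.2, -0.4, -0.7]
grip_width: 0.744
```

Call:
move_arm(
  moves=[
    [[-1,0,0],[0,0,0],0],
    [[-1,0,0],[0,0,0],0],
    [[-1,0,0],[0,0,0],0],
    [[-1,0,0],[0,0,0],0],
    [[-0.97,0,0],[0,0,0],0],
  ],
)

```text
clock: 20.75
position: [0.5816, -0.2568, 0.1611]
ee_rot: [0.707, 0.707, 0.0, 0.0]
ft_force: [-0.6, 0.4, -0.5]
grip_width: 0.753
```

Call:
move_arm(
  moves=[
    [[0,0,0],[0,0,0],0],
    [[0,0,0.9],[0,0,0],0],
    [[0,0,1],[0,0,0],0],
    [[0,0,1],[0,0,0],0],
    [[0,0,0],[0,0,0],0],
  ],
)

```text
clock: 21.38
position: [0.5806, -0.2544, 0.0866]
ee_rot: [0.707, 0.708, -0.0, -0.002]
ft_force: [-0.0, 0.3, -0.4]
grip_width: 0.75
```

Call:
move_arm(
  moves=[
    [[0,0,0.3],[0,0,0],0],
    [[0,0,0.3],[0,0,0],0],
    [[0,0,0.3],[0,0,0],0],
    [[0,0,0],[0,0,0],0],
    [[0,0,0],[0,0,0],0],
  ],
)

```text
clock: 22.0
position: [0.5816, -0.2563, 0.066]
ee_rot: [0.707, 0.707, 0.0, 0.0]
ft_force: [-0.8, 0.6, -1.2]
grip_width: 0.751
```

Call:
move_arm(
  moves=[
    [[0,0,0.2],[0,0,0],0],
    [[0,0,0.15],[0,0,0],0],
    [[0,0,0],[0,0,0],0],
  ],
)

```text
clock: 22.38
position: [0.5813, -0.2561, 0.0566]
ee_rot: [0.707, 0.707, -0.0, -0.0]
ft_force: [-0.2, 0.6, -0.6]
grip_width: 0.744
```

Call:
move_arm(
  moves=[
    [[0,0,0.12],[0,0,0],0],
    [[0,0,0],[0,0,0],0],
  ],
)

```text
clock: 22.62
position: [0.5818, -0.2564, 0.0543]
ee_rot: [0.707, 0.707, 0.0, 0.0]
ft_force: [-0.2, 0.4, 1.0]
grip_width: 0.741
```

Call:
move_arm(
  moves=[
    [[0,0,0.06],[0,0,0],0],
    [[0,0,0],[0,0,0],0],
  ],
)

```text
clock: 22.88
position: [0.5819, -0.2565, 0.0543]
ee_rot: [0.707, 0.707, 0.0, 0.0]
ft_force: [-5.0, 2.4, 13.5]
grip_width: 0.749
```

Call:
move_arm(
  moves=[
    [[0,0,-0.03],[0,0,0],1],
    [[0,0,0],[0,0,0],1],
    [[0,0,0],[0,0,0],1],
    [[0,0,0],[0,0,0],1],
    [[0,0,-0.6],[0,0,0],1],
  ],
)

```text
clock: 23.5
position: [0.5807, -0.2559, 0.0677]
ee_rot: [0.707, 0.707, -0.001, -0.001]
ft_force: [-0.1, 0.2, -0.2]
grip_width: 0.996
```

Call:
move_arm(
  moves=[
    [[0,0,-1],[0,0,0],1],
    [[0,0,-1],[0,0,0],1],
    [[0,0,-1],[0,0,0],1],
    [[0,0,-0.4],[0,0,0],1],
    [[0,0,0],[0,0,0],1],
  ],
)

```text
clock: 24.12
position: [0.5819, -0.2563, 0.1541]
ee_rot: [0.707, 0.707, 0.0, 0.001]
ft_force: [-0.3, 0.2, 0.6]
grip_width: 0.997
```

```bash
cat >> h.py <<'E'
def circ(i,C,z,r=.033):
    t=np.linspace(0,2*np.pi,120);q=proj(i,np.c_[C[0]+r*np.cos(t),C[1]+r*np.sin(t),0*t+z])
    return np.r_[q.min(0),q.max(0)].round(1)
E
python3 - <<'E'
from h import *
o=get_obs();print(o["position"],o["ft_force"],o["grip_width"])
i=camera_info("wrist");im=camera("wrist");cv2.imwrite("pics/w9.png",im[:,:,::-1])
x,y,w,h=rimpx(im,(190,80,380,330));print(x,y,x+w,y+h)
for C in((.5815,-.254),(.5815,-.257)): print(circ(i,C,.082),circ(i,C,.056))
for n in("scene","side"):
  for r in pots(n,None,0,13,85,z=.033):
    if r[0][1]>50: print(n,r[0],r[1],r[2])
E
```

```text
[ 0.58186451 -0.256345    0.1540998 ] [-0.25038139  0.15091717  0.61541121] 0.9969827737502944
232 151 335 273
[232.9 167.7 336.  266. ] [237.9 161.5 330.6 250.8]
[233.1 172.6 335.8 270.2] [238.  165.9 330.5 254.6]
scene [119.9 208. ] [  98  185   44   48 1405] [ 0.568 -0.27   0.033]
scene [357.1 212.6] [342 197  32  34 857] [0.458 0.244 0.033]
scene [424.3 257.2] [ 406  239   40   39 1203] [0.569 0.381 0.033]
side [324.1 155.6] [312 139  25  34 656] [ 0.589 -0.27   0.033]
side [275.5 289.5] [261 274  30  33 747] [0.457 0.243 0.033]
side [197.1 312.6] [181 296  33  35 868] [0.569 0.38  0.033]
```

View pics/w9.png

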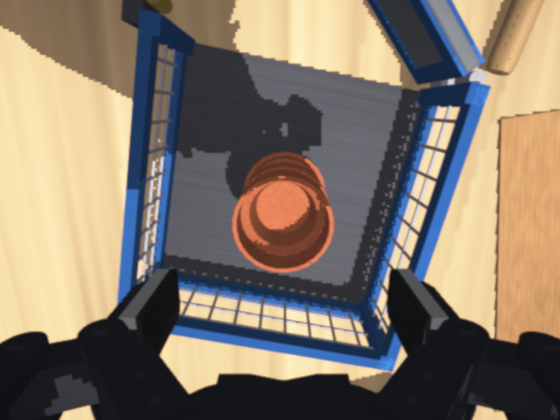

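P3 is nested. Its rim is 103 px wide (x 232–335), which matches the seated height of 82 mm. Next is P2.

Call:
move_arm(
  moves=[
    [[1,-0.25,0],[0,0,0],1],
    [[1,-0.25,0],[0,0,0],1],
    [[1,-0.25,0],[0,0,0],1],
    [[1,-0.25,0],[0,0,0],1],
    [[1,-0.25,0],[0,0,0],1],
  ],
)

```text
clock: 24.9
position: [0.5495, -0.1303, 0.1524]
ee_rot: [0.707, 0.707, -0.0, -0.001]
ft_force: [0.7, -0.3, -1.1]
grip_width: 1.001
```

Call:
move_arm(
  moves=[
    [[1,-0.25,0],[0,0,0],1],
    [[1,-0.25,0],[0,0,0],1],
    [[1,-0.25,0],[0,0,0],1],
    [[1,-0.25,0],[0,0,0],1],
    [[1,-0.25,0],[0,0,0],1],
  ],
)

```text
clock: 25.52
position: [0.5183, -0.0054, 0.1525]
ee_rot: [0.707, 0.707, -0.0, -0.0]
ft_force: [0.6, -0.3, -0.1]
grip_width: 1.002
```

Call:
move_arm(
  moves=[
    [[1,-0.25,0],[0,0,0],1],
    [[1,-0.25,0],[0,0,0],1],
    [[1,-0.25,0],[0,0,0],1],
    [[1,-0.25,0],[0,0,0],1],
    [[1,-0.25,0],[0,0,0],1],
  ],
)

```text
clock: 26.15
position: [0.487, 0.1194, 0.1525]
ee_rot: [0.707, 0.707, -0.001, -0.0]
ft_force: [-0.5, -1.2, -0.2]
grip_width: 1.0
```

Call:
move_arm(
  moves=[
    [[1,-0.25,0.2],[0,0,0],1],
    [[1,-0.25,0.2],[0,0,0],1],
    [[1,-0.25,0.2],[0,0,0],1],
    [[1,-0.25,0.2],[0,0,0],1],
    [[0.95,-0.25,0.2],[0,0,0],1],
  ],
)

```text
clock: 26.78
position: [0.4558, 0.2431, 0.1273]
ee_rot: [0.707, 0.707, -0.001, -0.0]
ft_force: [0.2, -0.2, -0.9]
grip_width: 1.0
```

Call:
move_arm(
  moves=[
    [[0,0,0],[0,0,0],1],
    [[0,0,0],[0,0,0],1],
  ],
)

```text
clock: 27.02
position: [0.4566, 0.2416, 0.1279]
ee_rot: [0.707, 0.707, -0.0, 0.0]
ft_force: [-0.1, 0.3, 0.1]
grip_width: 0.996
```

```bash
python3 - <<'E'
from h import *
o=get_obs();print(o["position"],o["ee_rot"],o["joint_pos"].round(2))
for r in rim("wrist","pics/w10.png"): print(r)
for r in pots("scene",None,0,13,85,z=.033)[2:]: print(r[0],r[2])
E
```

```text
[0.45659954 0.24164823 0.12791411] [ 7.07299343e-01  7.06914019e-01 -4.51332884e-04  7.77204730e-05] [-0.37  0.19 -0.23  1.86  0.05  1.09 -0.62]
(array([282.9, 214.2]), array([101. , 102.5]), array([0.4551, 0.2453, 0.05  ]))
(array([478.2,  -8.9]), array([110.3, 147. ]), array([0.563 , 0.3742, 0.05  ]))
[455.8  41.9] [-1.115  0.575  0.033]
[119.8 207.9] [ 0.568 -0.27   0.033]
[357.1 212.7] [0.458 0.244 0.033]
[424.2 257.1] [0.568 0.381 0.033]
```

Call:
move_arm(
  moves=[
    [[0.12,-0.06,0.86],[0,0,0],1],
    [[0,0,0.86],[0,0,0],1],
    [[0,0,0.86],[0,0,0],1],
    [[0,0,0.86],[0,0,0],1],
    [[0,0,0.84],[0,0,0],1],
  ],
)

```text
clock: 27.75
position: [0.4555, 0.2446, 0.0208]
ee_rot: [0.708, 0.707, 0.0, 0.0]
ft_force: [-0.0, -0.1, 1.1]
grip_width: 1.0
```

Call:
move_arm(
  moves=[
    [[0,0,0],[0,0,0],1],
    [[0,0,0],[0,0,0],0],
    [[0,0,0],[0,0,0],0],
    [[0,0,0],[0,0,0],0],
    [[0,0,0],[0,0,0],0],
  ],
)

```text
clock: 28.38
position: [0.4559, 0.2456, 0.0227]
ee_rot: [0.707, 0.707, 0.001, 0.0]
ft_force: [-1.2, -0.8, 6.8]
grip_width: 0.762
```

Call:
move_arm(
  moves=[
    [[0,0,0],[0,0,0],0],
    [[0,0,-1],[0,0,0],0],
    [[0,0,-1],[0,0,0],0],
    [[0,0,-1],[0,0,0],0],
    [[0,0,-1],[0,0,0],0],
  ],
)

```text
clock: 29.0
position: [0.4552, 0.2456, 0.1229]
ee_rot: [0.707, 0.707, 0.001, 0.0]
ft_force: [0.5, 0.8, -0.9]
grip_width: 0.763
```

Call:
move_arm(
  moves=[
    [[-1,0.25,-0.7],[0,0,0],0],
    [[-1,0.25,-0.7],[0,0,0],0],
    [[-1,0.25,-0.5],[0,0,0],0],
    [[-1,0.25,0],[0,0,0],0],
    [[-1,0.25,0],[0,0,0],0],
  ],
)

```text
clock: 29.62
position: [0.4867, 0.1197, 0.1698]
ee_rot: [0.707, 0.707, 0.001, 0.0]
ft_force: [1.1, 0.7, -0.9]
grip_width: 0.759
```

Call:
move_arm(
  moves=[
    [[-1,0.25,0],[0,0,0],0],
    [[-1,0.25,0],[0,0,0],0],
    [[-1,0.25,0],[0,0,0],0],
    [[-1,0.25,0],[0,0,0],0],
    [[-1,0.25,0],[0,0,0],0],
  ],
)

```text
clock: 30.25
position: [0.5178, -0.0053, 0.1696]
ee_rot: [0.707, 0.707, 0.001, 0.0]
ft_force: [0.4, -0.3, -0.5]
grip_width: 0.759
```

```bash
python3 - <<'E'
from h import *
o=get_obs();print(o["position"],o["ft_force"],o["grip_width"])
for r in rim("wrist","pics/w11.png",z=o["position"][2]-.021+.05): print(r)
E
```

```text
[ 0.51782459 -0.00530701  0.16960578] [ 0.35125754 -0.33724121 -0.49718522] 0.7594707882136462
(array([282.3, 299.2]), array([175.3, 177.2]), array([ 0.5161, -0.0015,  0.1986]))
```

Call:
move_arm(
  moves=[
    [[-1,0.25,0],[0,0,0],0],
    [[-1,0.26,0],[0,0,0],0],
    [[-1,0.25,0],[0,0,0],0],
    [[-1,0.26,0],[0,0,0],0],
    [[-1,0.25,0],[0,0,0],0],
  ],
)

```text
clock: 30.92
position: [0.5496, -0.1302, 0.1695]
ee_rot: [0.707, 0.707, 0.0, 0.0]
ft_force: [-0.3, -0.5, -0.7]
grip_width: 0.76
```

Call:
move_arm(
  moves=[
    [[-1,0.26,0],[0,0,0],0],
    [[-1,0.25,0],[0,0,0],0],
    [[-1,0.26,0],[0,0,0],0],
    [[-1,0.25,0],[0,0,0],0],
    [[-1,0.26,0],[0,0,0],0],
  ],
)

```text
clock: 31.55
position: [0.5816, -0.2551, 0.1695]
ee_rot: [0.707, 0.707, 0.0, 0.0]
ft_force: [0.1, 0.7, -0.8]
grip_width: 0.762
```

Call:
move_arm(
  moves=[
    [[0,0,0],[0,0,0],0],
    [[0,0,0],[0,0,0],0],
    [[0,0,0.8],[0,0,0],0],
    [[0,0,0.8],[0,0,0],0],
    [[0,0,0.7],[0,0,0],0],
  ],
)

```text
clock: 32.17
position: [0.5811, -0.2536, 0.1101]
ee_rot: [0.707, 0.707, 0.0, -0.0]
ft_force: [-0.4, 0.4, 0.1]
grip_width: 0.758
```

Call:
move_arm(
  moves=[
    [[0,0,0.3],[0,0,0],0],
    [[0,0,0.3],[0,0,0],0],
    [[0,0,0.3],[0,0,0],0],
    [[0,0,0],[0,0,0],0],
    [[0,0,0],[0,0,0],0],
  ],
)

```text
clock: 32.8
position: [0.5815, -0.2546, 0.0892]
ee_rot: [0.707, 0.707, 0.0, 0.0]
ft_force: [-0.5, 0.5, -0.8]
grip_width: 0.755
```

Call:
move_arm(
  moves=[
    [[-0.08,0,0.15],[0,0,0],0],
    [[0,0,0.15],[0,0,0],0],
    [[0,0,0],[0,0,0],0],
  ],
)

```text
clock: 33.17
position: [0.5812, -0.2565, 0.0811]
ee_rot: [0.707, 0.707, -0.0, -0.0]
ft_force: [0.1, -0.7, -0.5]
grip_width: 0.758
```

Call:
move_arm(
  moves=[
    [[0,0,0.1],[0,0,0],0],
    [[0,0,0],[0,0,0],0],
  ],
)

```text
clock: 33.42
position: [0.5816, -0.2568, 0.0808]
ee_rot: [0.707, 0.707, 0.0, 0.001]
ft_force: [-5.6, 1.5, 15.4]
grip_width: 0.76
```

Contact came at 0.081, as expected for a seated pot. I'll release, rise and check.

Call:
move_arm(
  moves=[
    [[0,0,-0.06],[0,0,0],1],
    [[0,0,0],[0,0,0],1],
    [[0,0,0],[0,0,0],1],
    [[0,0,0],[0,0,0],1],
    [[0,0,-0.6],[0,0,0],1],
  ],
)

```text
clock: 34.05
position: [0.5805, -0.2561, 0.0947]
ee_rot: [0.707, 0.707, -0.001, -0.001]
ft_force: [-0.4, -0.3, 0.3]
grip_width: 1.0
```

Call:
move_arm(
  moves=[
    [[0,0,-1],[0,0,0],1],
    [[0,0,-1],[0,0,0],1],
    [[0,0,-0.8],[0,0,0],1],
    [[0,0,0],[0,0,0],1],
    [[0,0,0],[0,0,0],1],
  ],
)

```text
clock: 34.67
position: [0.581, -0.2563, 0.1648]
ee_rot: [0.707, 0.707, -0.0, -0.0]
ft_force: [-0.4, 0.7, -0.6]
grip_width: 0.999
```

```bash
python3 - <<'E'
from h import *
o=get_obs();print(o["position"],o["ft_force"],o["grip_width"])
i=camera_info("wrist");im=camera("wrist");cv2.imwrite("pics/w12.png",im[:,:,::-1])
x,y,w,h=rimpx(im,(180,80,390,340));print(x,y,x+w,y+h)
for C in((.5815,-.254),(.5815,-.257)): print(circ(i,C,.108),circ(i,C,.082))
for n in("scene","side"):
  for r in pots(n,None,0,13,85,z=.033):
    if r[0][1]>50: print(n,r[0],r[1],r[2])
E
```

```text
[ 0.58101406 -0.25634173  0.16483089] [-0.41612246  0.69212673 -0.57396659] 0.9987080276542444
229 150 339 286
[231.1 172.1 341.3 276.6] [236.6 165.1 335.1 259.5]
[231.3 177.3 341.1 281. ] [236.8 169.7 334.9 263.4]
scene [118.1 202.8] [  95  175   47   57 1764] [ 0.551 -0.285  0.033]
scene [424.3 257.2] [ 406  239   40   39 1203] [0.569 0.381 0.033]
side [324.7 151.9] [312 132  27  41 817] [ 0.596 -0.289  0.033]
side [197.1 312.6] [181 296  33  35 862] [0.569 0.38  0.033]
```

P2 is seated: its rim is 110 px wide, matching the 108 mm height. The last pot is P4.

Call:
move_arm(
  moves=[
    [[1,0,0],[0,0,0],1],
    [[1,0,0],[0,0,0],1],
    [[1,0,0],[0,0,0],1],
    [[1,0,0],[0,0,0],1],
    [[1,0,0],[0,0,0],1],
  ],
)

```text
clock: 35.45
position: [0.5809, -0.1306, 0.1647]
ee_rot: [0.707, 0.707, -0.0, -0.0]
ft_force: [0.6, -0.5, -0.2]
grip_width: 1.002
```

Call:
move_arm(
  moves=[
    [[1,0,0],[0,0,0],1],
    [[1,0,0],[0,0,0],1],
    [[1,0,0],[0,0,0],1],
    [[1,0,0],[0,0,0],1],
    [[1,0,0],[0,0,0],1],
  ],
)

```text
clock: 36.08
position: [0.5809, -0.0057, 0.1647]
ee_rot: [0.707, 0.707, -0.0, -0.0]
ft_force: [0.6, -0.1, 0.1]
grip_width: 0.996
```

Call:
move_arm(
  moves=[
    [[1,0,0],[0,0,0],1],
    [[1,0,0],[0,0,0],1],
    [[1,0,0],[0,0,0],1],
    [[1,0,0],[0,0,0],1],
    [[1,0,0],[0,0,0],1],
  ],
)

```text
clock: 36.7
position: [0.581, 0.1192, 0.1647]
ee_rot: [0.707, 0.707, -0.0, -0.0]
ft_force: [0.1, 0.5, -0.1]
grip_width: 1.001
```

Call:
move_arm(
  moves=[
    [[1,0,0],[0,0,0],1],
    [[1,0,0],[0,0,0],1],
    [[1,0,0],[0,0,0],1],
    [[1,0,0],[0,0,0],1],
    [[1,0,0],[0,0,0],1],
  ],
)

```text
clock: 37.33
position: [0.581, 0.2442, 0.1646]
ee_rot: [0.707, 0.707, -0.0, -0.0]
ft_force: [-0.3, 0.2, 0.6]
grip_width: 0.998
```

Call:
move_arm(
  moves=[
    [[1,-0.1,0],[0,0,0],1],
    [[1,-0.1,0.3],[0,0,0],1],
    [[1,-0.1,0.3],[0,0,0],1],
    [[1,-0.1,0.4],[0,0,0],1],
    [[1,-0.1,0.4],[0,0,0],1],
  ],
)

```text
clock: 37.95
position: [0.5685, 0.3696, 0.1293]
ee_rot: [0.707, 0.707, -0.0, -0.0]
ft_force: [-0.1, -0.3, -1.0]
grip_width: 1.0
```

Call:
move_arm(
  moves=[
    [[0.4,0,0],[0,0,0],1],
    [[0,0,0],[0,0,0],1],
    [[0,0,0],[0,0,0],1],
  ],
)

```text
clock: 38.33
position: [0.5696, 0.3774, 0.1308]
ee_rot: [0.708, 0.707, 0.0, 0.0]
ft_force: [0.1, -0.9, 0.3]
grip_width: 1.0
```

```bash
python3 - <<'E'
from h import *
o=get_obs();print(o["position"],o["ee_rot"])
for r in rim("wrist","pics/w13.png"): print(r)
E
```

```text
[0.56960334 0.37740501 0.13080045] [7.07596822e-01 7.06616215e-01 2.27956151e-04 4.58712188e-04]
(array([498.2, 297.3]), array([ 77.6, 127.6]), array([0.722, 0.318, 0.05 ]))
(array([280.1, 212.1]), array([ 99.5, 101.4]), array([0.5664, 0.3817, 0.05  ]))
(array([372.4,  -6.4]), array([30.7, 77.6]), array([0.6186, 0.5096, 0.05  ]))
```

Call:
move_arm(
  moves=[
    [[0.14,-0.12,0.88],[0,0,0],1],
    [[0,0,0.88],[0,0,0],1],
    [[0,0,0.88],[0,0,0],1],
    [[0,0,0.88],[0,0,0],1],
    [[0,0,0.86],[0,0,0],1],
  ],
)

```text
clock: 39.0
position: [0.5661, 0.3816, 0.02]
ee_rot: [0.707, 0.707, 0.0, 0.0]
ft_force: [0.6, 0.4, -0.5]
grip_width: 1.001
```

Call:
move_arm(
  moves=[
    [[0,0,0],[0,0,0],1],
    [[0,0,0],[0,0,0],0],
    [[0,0,0],[0,0,0],0],
    [[0,0,0],[0,0,0],0],
    [[0,0,0],[0,0,0],0],
  ],
)

```text
clock: 39.62
position: [0.5665, 0.3826, 0.0222]
ee_rot: [0.707, 0.707, 0.001, 0.0]
ft_force: [0.3, -1.0, 6.2]
grip_width: 0.756
```

Call:
move_arm(
  moves=[
    [[0,0,0],[0,0,0],0],
    [[0,0,-1],[0,0,0],0],
    [[0,0,-1],[0,0,0],0],
    [[0,0,-1],[0,0,0],0],
    [[0,0,-1],[0,0,0],0],
  ],
)

```text
clock: 40.25
position: [0.5656, 0.3819, 0.1216]
ee_rot: [0.707, 0.707, -0.0, 0.0]
ft_force: [0.1, 0.5, 0.2]
grip_width: 0.758
```

Call:
move_arm(
  moves=[
    [[-1,0.12,-0.7],[0,0,0],0],
    [[-1,0.12,-0.7],[0,0,0],0],
    [[-1,0.12,-0.7],[0,0,0],0],
    [[-1,0.12,-0.7],[0,0,0],0],
    [[-1,0.12,0],[0,0,0],0],
  ],
)

```text
clock: 40.88
position: [0.5814, 0.2565, 0.1926]
ee_rot: [0.707, 0.707, 0.001, 0.0]
ft_force: [1.3, -0.3, -0.3]
grip_width: 0.752
```

Call:
move_arm(
  moves=[
    [[-1,0,0],[0,0,0],0],
    [[-1,0,0],[0,0,0],0],
    [[-1,0,0],[0,0,0],0],
    [[-1,0,0],[0,0,0],0],
    [[-1,0,0],[0,0,0],0],
  ],
)

```text
clock: 41.5
position: [0.5806, 0.1312, 0.1909]
ee_rot: [0.707, 0.707, 0.0, 0.0]
ft_force: [0.2, -0.2, -1.0]
grip_width: 0.759
```

Call:
move_arm(
  moves=[
    [[-1,0,0],[0,0,0],0],
    [[-1,0,0],[0,0,0],0],
    [[-1,0,0],[0,0,0],0],
    [[-1,0,0],[0,0,0],0],
    [[-1,0,0],[0,0,0],0],
  ],
)

```text
clock: 42.12
position: [0.5805, 0.0062, 0.1909]
ee_rot: [0.707, 0.707, 0.0, -0.0]
ft_force: [-0.1, 0.8, -0.8]
grip_width: 0.756
```

```bash
python3 - <<'E'
from h import *
o=get_obs();print(o["position"],o["ft_force"],o["grip_width"])
for r in rim("wrist","pics/w14.png",z=o["position"][2]-.021+.05): print(r)
E
```

```text
[0.58054856 0.00624746 0.19086801] [-0.10589469  0.82943874 -0.84498534] 0.7563735650856155
(array([282.6, 300.8]), array([174.6, 177.6]), array([0.579 , 0.0094, 0.2199]))
```

Call:
move_arm(
  moves=[
    [[-1,0,0],[0,0,0],0],
    [[-1,0,0],[0,0,0],0],
    [[-1,0,0],[0,0,0],0],
    [[-1,0,0],[0,0,0],0],
    [[-1,0,0],[0,0,0],0],
  ],
)

```text
clock: 42.8
position: [0.5806, -0.1185, 0.1909]
ee_rot: [0.707, 0.707, 0.0, -0.0]
ft_force: [-0.1, 0.2, -1.7]
grip_width: 0.754
```

Call:
move_arm(
  moves=[
    [[-1,0,0],[0,0,0],0],
    [[-1,0,0],[0,0,0],0],
    [[-1,0,0],[0,0,0],0],
    [[-1,0,0],[0,0,0],0],
    [[-1,0.03,0],[0,0,0],0],
  ],
)

```text
clock: 43.42
position: [0.5815, -0.2434, 0.1908]
ee_rot: [0.707, 0.707, 0.0, -0.0]
ft_force: [0.2, 0.2, -1.0]
grip_width: 0.753
```

Call:
move_arm(
  moves=[
    [[-0.56,0,0],[0,0,0],0],
    [[0,0,0],[0,0,0],0],
    [[0,0,0.8],[0,0,0],0],
    [[0,0,0.8],[0,0,0],0],
    [[0,0,0.6],[0,0,0],0],
  ],
)

```text
clock: 44.05
position: [0.5817, -0.2553, 0.135]
ee_rot: [0.707, 0.708, 0.0, -0.0]
ft_force: [-0.2, 0.2, -1.2]
grip_width: 0.751
```

Call:
move_arm(
  moves=[
    [[0,0,0.3],[0,0,0],0],
    [[0,0,0.3],[0,0,0],0],
    [[0,0,0.2],[0,0,0],0],
    [[0,0,0],[0,0,0],0],
    [[0,0,0],[0,0,0],0],
  ],
)

```text
clock: 44.68
position: [0.5816, -0.2571, 0.1161]
ee_rot: [0.707, 0.707, 0.0, 0.0]
ft_force: [0.1, -0.2, -1.0]
grip_width: 0.755
```

Call:
move_arm(
  moves=[
    [[0,0,0.2],[0,0,0],0],
    [[0,0,0.15],[0,0,0],0],
    [[0,0,0],[0,0,0],0],
  ],
)

```text
clock: 45.05
position: [0.5818, -0.2572, 0.1078]
ee_rot: [0.707, 0.707, 0.0, 0.001]
ft_force: [-1.2, 1.2, 4.9]
grip_width: 0.756
```

Call:
move_arm(
  moves=[
    [[0,0,0.06],[0,0,0],0],
    [[0,0,0],[0,0,0],0],
  ],
)

```text
clock: 45.3
position: [0.5821, -0.2577, 0.1075]
ee_rot: [0.707, 0.707, 0.0, 0.001]
ft_force: [-3.6, 2.5, 13.4]
grip_width: 0.753
```

The seated heights are 0.0543, 0.0808 and 0.1075, which are 26.5 mm steps. I'll release and check.

Call:
move_arm(
  moves=[
    [[0,0,-0.06],[0,0,0],1],
    [[0,0,0],[0,0,0],1],
    [[0,0,0],[0,0,0],1],
    [[0,0,0],[0,0,0],1],
    [[0,0,-0.6],[0,0,0],1],
  ],
)

```text
clock: 45.92
position: [0.5808, -0.2566, 0.1214]
ee_rot: [0.707, 0.707, -0.001, -0.001]
ft_force: [-0.1, 0.4, 0.2]
grip_width: 0.997
```

Call:
move_arm(
  moves=[
    [[0,0,-1],[0,0,0],1],
    [[0,0,-1],[0,0,0],1],
    [[0,0,-1],[0,0,0],1],
    [[0,0,0],[0,0,0],1],
    [[0,0,0],[0,0,0],1],
  ],
)

```text
clock: 46.55
position: [0.5813, -0.2569, 0.1968]
ee_rot: [0.707, 0.707, -0.0, -0.0]
ft_force: [0.8, 0.4, 0.9]
grip_width: 1.0
```

```bash
python3 - <<'E'
from h import *
o=get_obs();print(o["position"],o["ft_force"],o["grip_width"])
i=camera_info("wrist");im=camera("wrist");cv2.imwrite("pics/w15.png",im[:,:,::-1])
x,y,w,h=rimpx(im,(180,60,390,350));print(x,y,x+w,y+h)
for C in((.5815,-.254),(.5815,-.257)): print(circ(i,C,.134),circ(i,C,.108))
a=camera("scene");b=camera("side")
cv2.imwrite("pics/s16.png",cv2.resize(np.hstack([a[120:280,30:240],b[80:240,230:440]])[:,:,::-1],None,fx=1.9,fy=1.9))
for n,im in(("scene",a),("side",b)):
  for r in pots(n,im,0,13,85,z=.033):
    if r[0][1]>50: print(n,r[0],r[1],r[2])
  for C in((.582,-.254),(.582,-.257)):print(n,circ(camera_info(n),C,.134))
E
```

```text
[ 0.58132926 -0.25686652  0.19684728] [0.75888227 0.42321935 0.8810633 ] 0.9999028618507474
232 146 340 279
[231.9 169.4 339.2 271.6] [237.2 162.8 333.4 255.3]
[232.1 174.5 339.  275.8] [237.3 167.4 333.2 259.2]
scene [116.3 197.1] [  92  164   50   68 2156] [ 0.532 -0.303  0.033]
scene [ 93.5 165.1 127.4 181.8]
scene [ 92.2 165.  126.1 181.6]
side [324.5 148.5] [312 126  26  47 976] [ 0.605 -0.305  0.033]
side [315.5 125.  337.9 137.3]
side [316.  124.6 338.4 136.8]
```

View pics/s16.png

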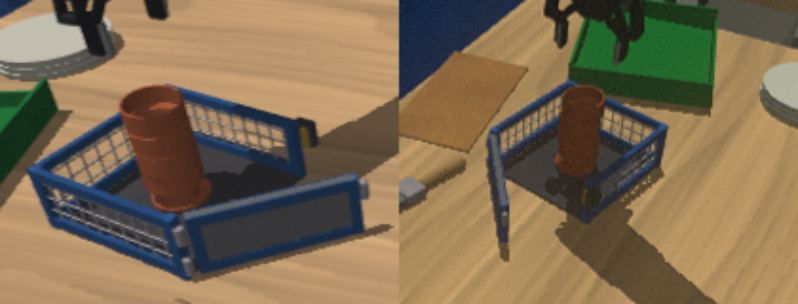

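The stack stands straight and fully nested. The top rim is where the two fixed views predict it for z=0.134. The gate goes from hinge (0.691,-0.170) to free edge (0.586,-0.021), about 0.76 rad open. I'll shut the fingers and move to the gate's outer side, still high.

Call:
move_arm(
  moves=[
    [[0.92,0.28,0],[0,0,0],1],
    [[0.92,0.28,0],[0,0,0],1],
    [[0.92,0.28,0],[0,0,0],1],
    [[0.92,0.28,0],[0,0,0],0],
    [[0.92,0.28,0],[0,0,0],0],
  ],
)

```text
clock: 47.32
position: [0.6164, -0.1412, 0.1964]
ee_rot: [0.707, 0.707, -0.0, -0.0]
ft_force: [0.0, 0.1, -0.1]
grip_width: 0.605
```

Call:
move_arm(
  moves=[
    [[0.92,0.28,0.4],[0,0,0],0],
    [[0.92,0.28,0.8],[0,0,0],0],
    [[0.92,0.28,0.8],[0,0,0],0],
    [[0.92,0.28,0.8],[0,0,0],0],
    [[0.92,0.28,0.6],[0,0,0],0],
  ],
)

```text
clock: 47.95
position: [0.6512, -0.0262, 0.1106]
ee_rot: [0.707, 0.707, -0.001, -0.001]
ft_force: [-0.1, -0.1, -1.1]
grip_width: -0.001
```

Call:
move_arm(
  moves=[
    [[0,0,0],[0,0,0],0],
    [[0,0,0],[0,0,0],0],
    [[0,0,0],[0,0,0],0],
  ],
)

```text
clock: 48.32
position: [0.6518, -0.0284, 0.1129]
ee_rot: [0.708, 0.707, 0.0, 0.001]
ft_force: [-0.3, -0.1, 0.2]
grip_width: -0.002
```

```bash
python3 - <<'E'
from h import *
o=get_obs();print(o["position"],o["ft_force"],o["grip_width"])
i=camera_info("wrist");im=camera("wrist").copy()
p=o["position"]
for z,c in((.045,(255,255,0)),(.08,(255,0,255))):
    q=proj(i,[[p[0]+a,p[1]+b,z] for a,b in((-.015,-.011),(.015,-.011),(.015,.011),(-.015,.011))]).round().astype(int)
    cv2.polylines(im,[q],1,c,1)
cv2.imwrite("pics/w17.png",im[:,:,::-1])
E
```

```text
[ 0.65181945 -0.02836428  0.11288615] [-0.31915237 -0.13361049  0.158091  ] -0.0019118700539574734
```

View pics/w17.png

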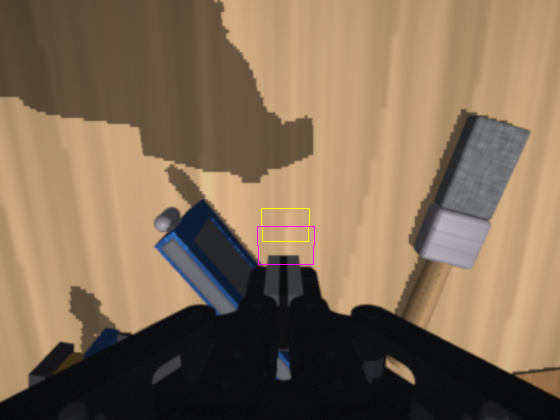

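The wrist view shows the shut fingers on the gate's outer side. The yellow footprint at (285,225) is about 17 mm clear of the gate face near (236,241), and the brush is clear at (440,250). I'll descend and start pushing.

Call:
move_arm(
  moves=[
    [[0,0,0.7],[0,0,0],0],
    [[0,0,0.7],[0,0,0],0],
    [[0,0,0.7],[0,0,0],0],
    [[0,0,0.6],[0,0,0],0],
    [[0,0,0],[0,0,0],0],
  ],
)

```text
clock: 49.0
position: [0.6505, -0.027, 0.0428]
ee_rot: [0.707, 0.707, -0.001, -0.001]
ft_force: [0.4, -0.8, 0.0]
grip_width: -0.003
```

Call:
move_arm(
  moves=[
    [[-0.3,-0.3,0],[0,0,0],0],
    [[-0.3,-0.3,0],[0,0,0],0],
    [[-0.3,-0.3,0],[0,0,0],0],
    [[-0.3,-0.3,0],[0,0,0],0],
    [[-0.3,-0.3,0],[0,0,0],0],
  ],
)

```text
clock: 49.62
position: [0.6135, -0.065, 0.0448]
ee_rot: [0.707, 0.707, 0.0, 0.0]
ft_force: [0.3, 0.4, 0.8]
grip_width: 0.001
```

Call:
move_arm(
  moves=[
    [[-0.3,-0.3,0],[0,0,0],0],
    [[-0.3,-0.3,0],[0,0,0],0],
    [[-0.3,-0.3,0],[0,0,0],0],
    [[-0.3,-0.3,0],[0,0,0],0],
    [[-0.3,-0.3,0],[0,0,0],0],
  ],
)

```text
clock: 50.25
position: [0.576, -0.1025, 0.0445]
ee_rot: [0.707, 0.707, 0.0, -0.0]
ft_force: [0.9, 0.5, -1.3]
grip_width: 0.0
```

```bash
python3 - <<'E'
from h import *
o=get_obs();print(o["position"],o["ft_force"])
a=camera("scene");b=camera("side")
cv2.imwrite("pics/s18.png",cv2.resize(np.hstack([a[140:280,30:240],b[80:220,230:440]])[:,:,::-1],None,fx=1.9,fy=1.9))
E
```

```text
[ 0.57602313 -0.10246481  0.04454226] [ 0.90334156  0.46729097 -1.25365989]
```

View pics/s18.png

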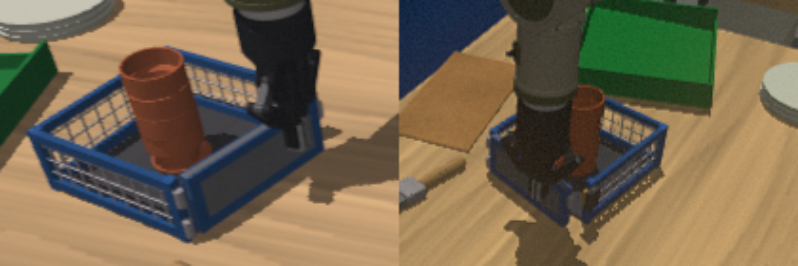

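The gate is following and is nearly shut, and the stack is undisturbed. I'll continue with gentle pushes near the free edge.

Call:
move_arm(
  moves=[
    [[-0.2,-0.2,0],[0,0,0],0],
    [[-0.2,-0.2,0],[0,0,0],0],
    [[-0.15,-0.1,0],[0,0,0],0],
    [[0,0,0],[0,0,0],0],
  ],
)

```text
clock: 50.85
position: [0.5645, -0.1151, 0.0447]
ee_rot: [0.707, 0.707, 0.001, 0.0]
ft_force: [3.6, 2.6, -1.1]
grip_width: -0.003
```

Call:
move_arm(
  moves=[
    [[-0.1,-0.02,0],[0,0,0],0],
    [[-0.1,-0.02,0],[0,0,0],0],
    [[0,0,0],[0,0,0],0],
  ],
)

```text
clock: 51.22
position: [0.5636, -0.1184, 0.0447]
ee_rot: [0.706, 0.708, 0.001, -0.001]
ft_force: [2.5, 8.4, -0.4]
grip_width: 0.001
```

Call:
move_arm(
  moves=[
    [[-0.1,-0.02,0],[0,0,0],0],
    [[-0.1,-0.02,0],[0,0,0],0],
    [[0,0,0],[0,0,0],0],
  ],
)

```text
clock: 51.6
position: [0.5623, -0.1235, 0.0446]
ee_rot: [0.707, 0.708, 0.001, -0.001]
ft_force: [1.2, 9.4, 1.7]
grip_width: 0.002
```

Call:
move_arm(
  moves=[
    [[-0.1,-0.02,0],[0,0,0],0],
    [[0,0,0],[0,0,0],0],
  ],
)

```text
clock: 51.85
position: [0.5623, -0.1237, 0.0446]
ee_rot: [0.706, 0.708, 0.002, -0.002]
ft_force: [1.8, 17.3, 2.6]
grip_width: -0.0
```

Call:
move_arm(
  moves=[
    [[-0.1,-0.02,0],[0,0,0],0],
    [[0,0,0],[0,0,0],0],
  ],
)

```text
clock: 52.1
position: [0.5622, -0.1237, 0.0446]
ee_rot: [0.705, 0.709, 0.003, -0.002]
ft_force: [2.7, 21.5, 2.2]
grip_width: 0.0
```

Call:
move_arm(
  moves=[
    [[-0.08,0,0],[0,0,0],0],
    [[0,0,0],[0,0,0],0],
  ],
)

```text
clock: 52.35
position: [0.5622, -0.1238, 0.0446]
ee_rot: [0.705, 0.71, 0.003, -0.003]
ft_force: [1.8, 29.3, 4.1]
grip_width: -0.002
```

The tool stopped hard at y=-0.124 under 29 N, so the gate should be home. I'll back off straight out, rise and check.

Call:
move_arm(
  moves=[
    [[0.5,0.08,0],[0,0,0],0],
    [[0.7,0.1,0],[0,0,0],0],
    [[0.7,0,0],[0,0,0],0],
    [[0.7,0,-0.5],[0,0,0],0],
    [[0.5,0,-1],[0,0,0],0],
  ],
)

```text
clock: 52.98
position: [0.5649, -0.0537, 0.0824]
ee_rot: [0.707, 0.707, -0.001, -0.001]
ft_force: [1.1, -0.4, 0.7]
grip_width: 0.001
```

Call:
move_arm(
  moves=[
    [[0,0,-1],[0,0,0],0],
    [[0,0,-1],[0,0,0],0],
    [[0,0,-1],[0,0,0],0],
    [[0,0,-0.7],[0,0,0],0],
    [[0,0,0],[0,0,0],0],
  ],
)

```text
clock: 53.6
position: [0.5662, -0.055, 0.1761]
ee_rot: [0.707, 0.707, 0.001, 0.001]
ft_force: [-0.7, -0.5, -0.8]
grip_width: 0.002
```

```bash
python3 - <<'E'
from h import *
o=get_obs();print(o["position"],o["ft_force"])
a=camera("scene");b=camera("side");w=camera("wrist")
cv2.imwrite("pics/w19.png",w[:,:,::-1])
f=np.hstack([cv2.resize(a[150:270,40:240],(400,240),interpolation=3),cv2.resize(b[90:210,240:440],(400,240),interpolation=3)])
g=np.hstack([cv2.resize(w,(400,300)),np.zeros((300,400,3),np.uint8)])
cv2.imwrite("pics/s19.png",np.vstack([f,g])[:,:,::-1])
for n,im in(("scene",a),("side",b)):
  for r in pots(n,im,0,13,85,z=.033):
    if r[0][1]>50: print(n,r[0],r[1])
E
```

```text
[ 0.56624728 -0.05500852  0.1760789 ] [-0.7064424  -0.4804305  -0.76933075]
scene [115.6 196. ] [  92  164   49   67 2078]
side [325.4 149.5] [312 126  26  47 831]
```

View pics/s19.png

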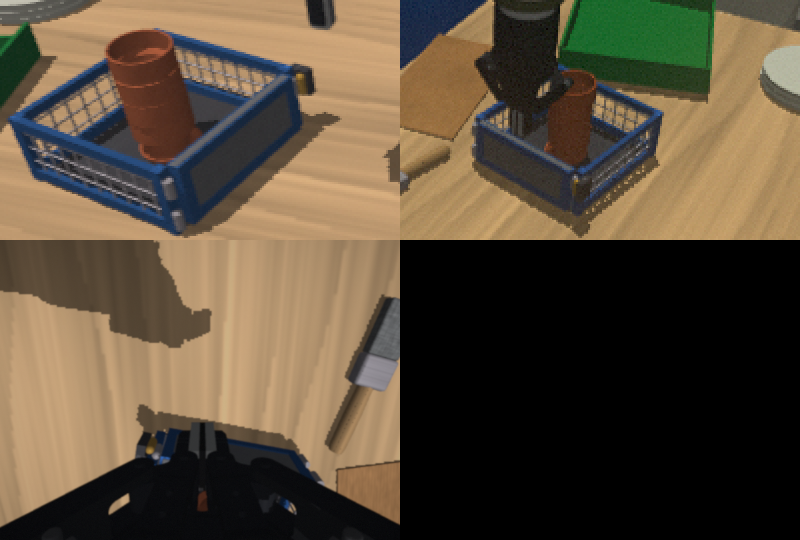

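The gate lies flush in the front, with its free edge past the yellow roller, and the stack is undisturbed. As a last check I'll look from above at the gate's angle against the cage's back wall.

Call:
move_arm(
  moves=[
    [[-0.5,0.2,-1],[0,0,0],0],
    [[-1,0.2,-0.6],[0,0,0],0],
    [[-1,0,0],[0,0,0],0],
    [[-1,0,0],[0,0,0],0],
    [[-0.5,0,0],[0,0,0],0],
  ],
)

```text
clock: 54.38
position: [0.5749, -0.1567, 0.2135]
ee_rot: [0.708, 0.706, -0.001, -0.001]
ft_force: [-0.3, -0.7, -0.2]
grip_width: 0.001
```

Call:
move_arm(
  moves=[
    [[0,0,0],[0,0,0],0],
    [[0,0,0],[0,0,0],0],
  ],
)

```text
clock: 54.62
position: [0.5756, -0.1539, 0.2142]
ee_rot: [0.707, 0.708, 0.0, -0.0]
ft_force: [0.2, 0.1, -1.2]
grip_width: -0.006
```

```bash
python3 - <<'E'
from h import *
o=get_obs();print(o["position"],o["ft_force"])
w=camera("wrist");cv2.imwrite("pics/w20.png",cv2.resize(w[:,:,::-1],(800,600),interpolation=3))
E
```

```text
[ 0.57563528 -0.15386136  0.21424558] [ 0.16394582  0.1158865  -1.17122914]
```

View pics/w20.png

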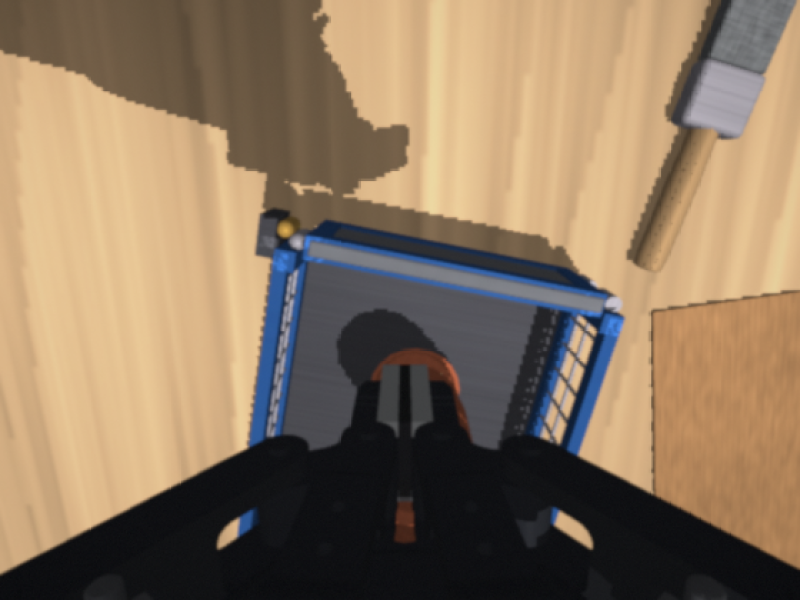

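The gate's top edge runs from (308,248) to (605,302), a slope of 0.182. The line joining the corner posts from (285,259) to (611,322) has a slope of 0.193. That is about 0.01 rad apart, where an unclicked gate would show 0.07. The nib at (298,241) also sits inside the roller at (288,228). The gate is home, so I'll hand in.

```bash
python3 -c "
from workcell import *
print(get_obs()['clock']); print(hand_in())"
```

```text
54.675
the job is handed in; nothing more can be done
None
```

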